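# Load the sloped roller feeder

## Task

Load the sloped roller feeder from the bottles standing to its left on the near worktop: first push its sliding stop fully home across the low end of the lane. Then set three bottles on the rollers at the raised end, one after another, and let each run down by itself and come to rest upright: the larger round wide-capped bottle first, so that it stands against the stop, then the two smaller white sample bottles behind it, in either order. Set them down rather than dropping them, do not push or hold them farther down the lane, and leave the stoppered glass bottle where it stands.

Things in the scene. Friction and masses are not known exactly. Their poses are not given: they have to be found in the camera images.
- deck: tilted roller lane of the feeder, 345 mm long, 98 mm clear between its side rails, which stand 34 mm above the roller tops. Origin: mid-lane on the roller-top plane at the stop blade's face, the low end, 45 mm above the mat. y runs up the lane along the roller tops (0.13 rad above level), x across it towards the stop's home side, z square to the rollers. It stands firmly and does not shift
- load_point (a point): point mid-lane on the roller tops at the raised end, 290 mm up from the stop: the place to set a bottle's base. The 12 grey rollers (20 mm in diameter, 29.5 mm apart) turn freely; a bottle released with its centre 240 to 300 mm up the lane runs down by itself within 3 s and need not be tilted to the slope when set down
- stop_knob (a point): middle of the upright black knob (20 mm in diameter, 34 mm tall, leaning with the deck) on the outer end of the steel stop blade, 79 mm above the roller-top plane. The blade stands 50 mm above the roller tops and slides straight along the deck's x axis
- stop (a joint): travel of the sliding stop in m: 0 fully drawn out (lane open), 0.085 fully home across the lane, against its end post. Grows as the knob moves along the deck's +x. It takes about 2 to 3 N to slide and stays where it is left
- big_bottle_mid (a point): the larger bottle: opaque white, 82 mm in diameter and 125 mm tall, with a wide round screw cap 62 mm in diameter from 101 to 125 mm above its base, the place to grip from above. The point is on its axis, half-way up (62.5 mm above its base); its z axis points up the bottle. About 0.35 kg
- big_bottle: the same larger bottle; origin at the centre of its base
- sample_a_mid (a point): opaque white sample bottle, 70 mm in diameter and 106 mm tall, rounded shoulders, with a round screw cap 36 mm in diameter from 87 to 106 mm above its base, the place to grip from above. The point is on its axis, half-way up (53 mm above its base); its z axis points up the bottle. About 0.22 kg. The two sample bottles are alike
- sample_a: the same sample bottle; origin at the centre of its base
- sample_b_mid (a point): opaque white sample bottle, the second one, 70 mm in diameter and 106 mm tall, rounded shoulders, with a round screw cap 36 mm in diameter from 87 to 106 mm above its base, the place to grip from above. The point is on its axis, half-way up (53 mm above its base); its z axis points up the bottle. About 0.22 kg. The two sample bottles are alike
- sample_b: the same sample bottle; origin at the centre of its base
- stoppered_mid (a point): bystander: clear glass bottle 55 mm in diameter and 110 mm tall with a flanged stopper, standing on the mat between the bottles and the feeder; the point is half-way up. Leave it alone
- tall_glass_mid (a point): bystander, fixed: open clear glass bottle, 60 mm in diameter and 118 mm tall, in front of the feeder; point half-way up. An obstacle to keep clear of
- tape_mid (a point): bystander, fixed: flat white tape roll, 66 mm in diameter and 19 mm tall, in front of the feeder; point half-way up. An obstacle to keep clear of
- flask_mid (a point): bystander, fixed: clear conical flask 64 mm wide and 100 mm tall, at the robot's right; point half-way up. An obstacle to keep clear of
Not all that is in view belongs to the job. What is shaped like the big_bottle but blue is not meant. Leave any pink look-alike of the sample_b alone.

How it is judged:
By the outcome, as a careful person would: the job done as asked, in the order asked, and still so for the second after the job is handed in, with the robot touching nothing.
It also fails if it takes over 72 s, if anything falls off the work surface, if the arm or the gripper's body presses on something with over 40 N, if the wrist force passes 120 N, or if a joint passes its speed limit or range.

## Robot

A 6-joint arm with a two-finger parallel gripper is mounted at the origin on a cart in front of the work surface, level with it; the furniture and walls round the work are solid. World frame = base frame: x ahead of the robot, y to its left, z up, the work surface at z = 0. Lengths are in m, angles in rad, forces in N, time in s.
With the tool pointing down it reaches from about 0.4 to 0.825 m from the base axis. Payload 7 kg.
Tool frame: the origin (TCP) lies at the very end of the fingers, on their centre line; the grasp point (between the pads) lies 19 mm behind it; z points along the fingers, x is the direction in which the jaws open and shut, and the axes are right-handed (so a half turn about z gives the same grasp; the last joint's range is limited). The gripper opens to 88 mm and grips with 3 to 60 N. Pads are 19 mm wide; open, the fingers measure 130 mm over their backs; the gripper's body (78 mm by 193 mm) begins 47 mm behind the grasp point.
Start: joints at [1.389, 0.359, 0.012, 0, -1.224, -0.288], TCP at [0.306, 0.602, 0.227] pointing down, gripper open.
Joint ranges: [-3.07, 3.07], [-1.43, 2.12], [-1.02, 1.25], [-3.03, 1.67], [-3.05, -0], [-3.03, 3.03]. Speed limits (rad/s): [2.39, 2.39, 3.01, 3.14, 3.14, 3.14].

## Interface

Orientations are given as a unit quaternion [x, y, z, w].
In Python, from bench import manip gives the robot as it stands. The module is installed in compiled form; this text tells all that it offers.
- The arm moves only by the tool jog_arm, never from a script. Its argument "commands" is one flat list of numbers, 7 for each row, row after row: the shift along the tool's x, y, z in m, then the turn, a rotation vector about the tool's x, y, z in rad, then the closure, from 0 (fully open) to 1 (shut). In form: [x, y, z, rx, ry, rz, grip, x, y, z, rx, ry, rz, grip, ...]. A call has 1 to 12 rows; each row is the pose to reach, as a shift and turn from the pose commanded when the call began, along the tool's axes at that moment; what a row does not reach only later rows make up. A row lasts 1/8 s, in which the tool goes at most 62.5 mm and 10.7 degrees, less where a joint would pass 70% of its speed; a pose out of reach is approached as far as the arm can. A call with a gripper value outside its range is refused whole. The fingers move at their own pace and stop on an object; the grip force is fixed at half the most. Time passes only in rows, so rows that repeat a pose let the fingers close. It gives the time, the measured TCP pose, the force and the opening at its end, in the units of the state.
- manip.observe(): the state, without advancing time (a new reading comes with each control period).
- manip.get_image(name): name is "side" or "top"; returns the picture (480x640x3 uint8, red, green, blue); there is no depth.
- manip.camera_params(name): a dict with "fx", "fy", "cx", "cy" (pixels), "camera_from_world" (4x4, takes a point from world to camera coordinates). Camera axes: x right, y down, z forward; pixel columns grow to the right and rows downward; lengths in m; the calibration is good to about 2 mm. A picture is of the moment at which its call begins. camera_params takes no time and is no camera call.
- manip.sign_off(): hands the job in, once; it reports no verdict.
Trained networks look in the newest picture that a camera, given by its name, has taken for a name from the list of things; names that differ only in an ending like _2 or _b are one class to them, and where a whole thing is asked for, a point or a joint stands for the part that bears it (a point fixed in the world has none). Each returns a list of dicts, best first, with "conf" (0 to 1); they miss things now and then, are a little off and sometimes report something else, mostly with a low value. They report only what shows in the picture. A call takes as long as a camera call. They do not tell look-alikes from the thing itself.
- manip.silhouettes(camera, query): "region" (480x640 bool, what is visible of it) and "centre" ([column, row] as shares, 0 to 1, of the picture: columns of its width, rows of its height, amid what is visible of it).
- manip.spot_point(camera, query): "centre" ([column, row] as shares, 0 to 1, of the picture: columns of its width, rows of its height: a listed point, or the origin of a listed thing).
The state is a dict: "time_s": time; "qpos": joint angles; "qvel": joint speeds; "joint_torque": joint torques, N m; "tcp_pos": TCP position; "tool_rot": TCP orientation; "wrist_force": force on the tool from outside, world axes, zero at the start; "moment": the same for the moment, N m; "opening": finger opening in m.
Only numpy, scipy, OpenCV 4.12 (cv2) and the standard library are available. Lean on these libraries where they do the work, as an engineer would, in place of code of your own. Each camera call takes 0.05 s, during which the arm holds its last target.

## Working session

There is one attempt and no reset: what is moved stays moved. The work goes in short steps, Python scripts to look and compute and a tool call to move; the robot and the scene stay as the last step left them, time stands still between calls to the robot, and variables do not carry over. Pictures are saved under pics/ and viewed, and the job is handed in when it is done.

Besides the shell and the picture viewer there is one more tool, called after "Request:" by a JSON object that holds its "name" and its "arguments", one argument or row to a line. jog_arm: Moves the arm, as the interface text tells. Its arguments: {"type":"object","properties":{"commands":{"type":"array","items":{"type":"number"}}},"required":["commands"]}

```bash
mkdir -p pics
cat > h.py <<'E'
import numpy as np, cv2
from bench import manip
def shot(n,f):
    im=manip.get_image(n); cv2.imwrite('pics/'+f+'.png',im[:,:,::-1]); return im
E
python3 - <<'E'
from h import *
np.set_printoptions(precision=4,suppress=True)
s=manip.observe(); print(s)
for n in('side','top'):
    shot(n,n+'0'); p=manip.camera_params(n); print(n,p)
E
```

```text
{'time_s': 0.0, 'qpos': array([ 1.3891,  0.3594,  0.0111, -0.0004, -1.2241, -0.2881]), 'qvel': array([-0.0014,  0.0014, -0.001 ,  0.0003,  0.0006, -0.0002]), 'joint_torque': array([ -0.0012, -58.2705,  29.3058,   6.9972,   0.0067,  -0.0002]), 'tcp_pos': array([0.3054, 0.6014, 0.2256]), 'tool_rot': array([-0.5231,  0.8523, -0.0005, -0.0007]), 'wrist_force': array([ 0.4674, -0.1615,  0.2984]), 'moment': array([-0.0751,  0.0036,  0.0107]), 'opening': 0.08785035700748801}
side {'fx': 621.0209587296149, 'fy': 621.0209587296149, 'cx': 316.17041459041593, 'cy': 232.261380697335, 'camera_from_world': array([[ 0.9965,  0.0832,  0.0011, -0.5162],
       [ 0.0543, -0.6404, -0.7661,  0.1193],
       [-0.063 ,  0.7635, -0.6427,  1.8474],
       [ 0.    ,  0.    ,  0.    ,  1.    ]])}
top {'fx': 464.2855730116706, 'fy': 464.2855730116706, 'cx': 316.38788427384475, 'cy': 238.90329067614508, 'camera_from_world': array([[-0.0029, -1.    , -0.0015,  0.1161],
       [-0.9799,  0.0031, -0.1993,  0.5065],
       [ 0.1993,  0.0009, -0.9799,  1.436 ],
       [ 0.    ,  0.    ,  0.    ,  1.    ]])}
```

View pics/side0.png

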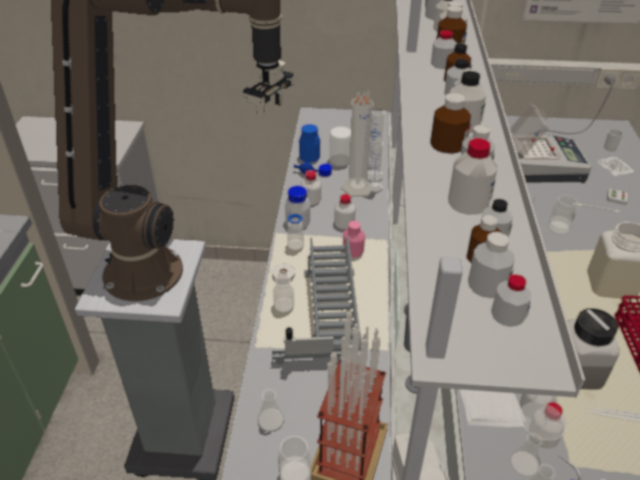

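View pics/top0.png

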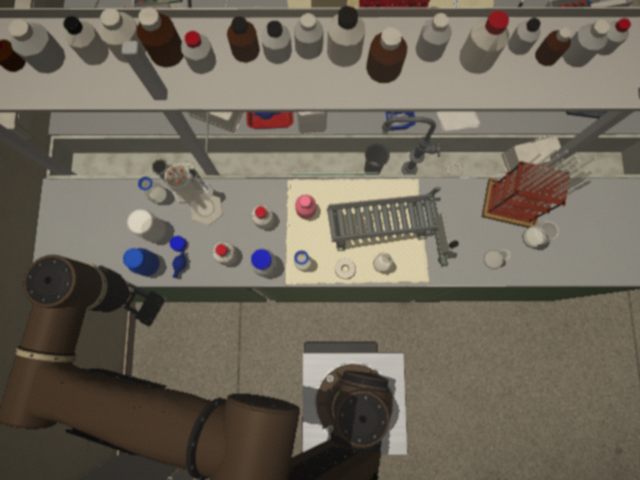

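Run:
```python
from h import *
for q in ['deck','load_point','stop_knob','stop','big_bottle_mid','big_bottle','sample_a_mid','sample_a','stoppered_mid','tall_glass_mid','tape_mid','flask_mid']:
    for n in('side','top'):
        try: print(q,n,[(round(d['conf'],2),round(d['centre'][0]*640,1),round(d['centre'][1]*480,1)) for d in manip.spot_point(n,q)])
        except Exception as e: print(q,n,e)
```

```text
deck side [(0.98, 337.8, 347.1), (0.68, 300.0, 223.4)]
deck top [(0.88, 434.6, 213.4), (0.64, 262.3, 221.1)]
load_point side [(0.94, 327.0, 258.3)]
load_point top [(0.6, 346.6, 220.0)]
stop_knob side [(0.75, 328.6, 262.1), (0.71, 287.3, 334.6)]
stop_knob top [(0.66, 449.7, 243.0)]
stop side it knows: big_bottle, big_bottle_mid, deck, flask_mid, load_point, sample, sample_a_mid, sample_b_mid, stop_knob, stoppered_mid, tall_glass_mid, tape_mid
stop top it knows: big_bottle, big_bottle_mid, deck, flask_mid, load_point, sample, sample_a_mid, sample_b_mid, stop_knob, stoppered_mid, tall_glass_mid, tape_mid
big_bottle_mid side [(0.82, 294.5, 209.2), (0.74, 269.3, 408.4), (0.61, 310.6, 141.0)]
big_bottle_mid top [(0.66, 263.8, 261.2), (0.65, 222.4, 249.5), (0.56, 139.8, 260.5)]
big_bottle side [(0.93, 296.6, 219.5), (0.57, 307.9, 154.0), (0.57, 329.9, 260.8)]
big_bottle top [(0.77, 146.8, 261.2), (0.74, 264.6, 258.9), (0.38, 348.4, 221.7)]
sample_a_mid side [(0.64, 312.5, 186.1)]
sample_a_mid top [(0.74, 227.2, 250.8)]
sample_a side [(0.79, 308.7, 193.2), (0.77, 345.7, 218.4), (0.61, 355.0, 251.5)]
sample_a top [(0.97, 227.0, 253.6), (0.76, 262.7, 221.3), (0.62, 305.0, 207.4)]
stoppered_mid side [(0.85, 296.1, 231.1)]
stoppered_mid top [(0.83, 303.8, 261.3)]
tall_glass_mid side [(0.97, 282.8, 290.4), (0.22, 344.5, 206.4)]
tall_glass_mid top [(0.65, 384.2, 264.6)]
tape_mid side [(0.46, 282.3, 272.5)]
tape_mid top [(0.76, 344.7, 269.2)]
flask_mid side [(0.72, 272.1, 406.1)]
flask_mid top [(0.95, 495.7, 260.3)]
```

Run:
```python
import cv2
a=cv2.imread('pics/side0.png')[90:390,240:420]; cv2.imwrite('pics/c1.png',cv2.resize(a,None,fx=2.6*0.75,fy=2.6*.75,interpolation=3))
a=cv2.imread('pics/side0.png')[110:270,260:400]; a=cv2.resize(a,None,fx=3.7,fy=3.7,interpolation=3); cv2.imwrite('pics/c2.png',a)
a=cv2.imread('pics/top0.png')[150:300,110:330]; a=cv2.resize(a,None,fx=3.6,fy=3.6,interpolation=3); cv2.imwrite('pics/c3.png',a)
a=cv2.imread('pics/top0.png')[170:300,280:480]; a=cv2.resize(a,None,fx=4,fy=4,interpolation=3); cv2.imwrite('pics/c4.png',a)
a=cv2.imread('pics/side0.png')[225:385,240:420]; a=cv2.resize(a,None,fx=3.7,fy=3.7,interpolation=3); cv2.imwrite('pics/c5.png',a)
```

```text
(no output)
```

View pics/c2.png

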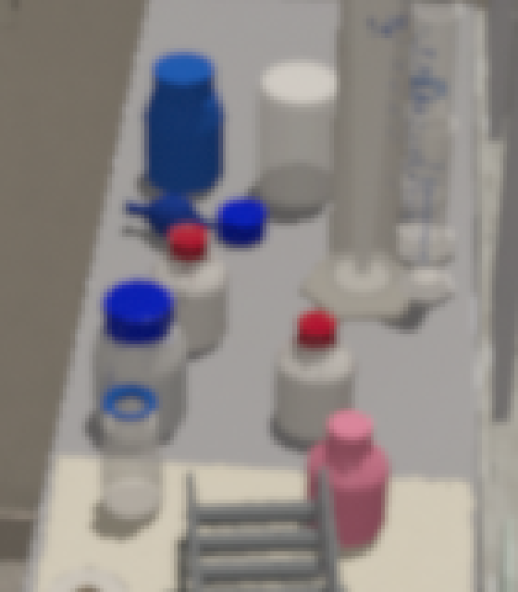

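View pics/c3.png

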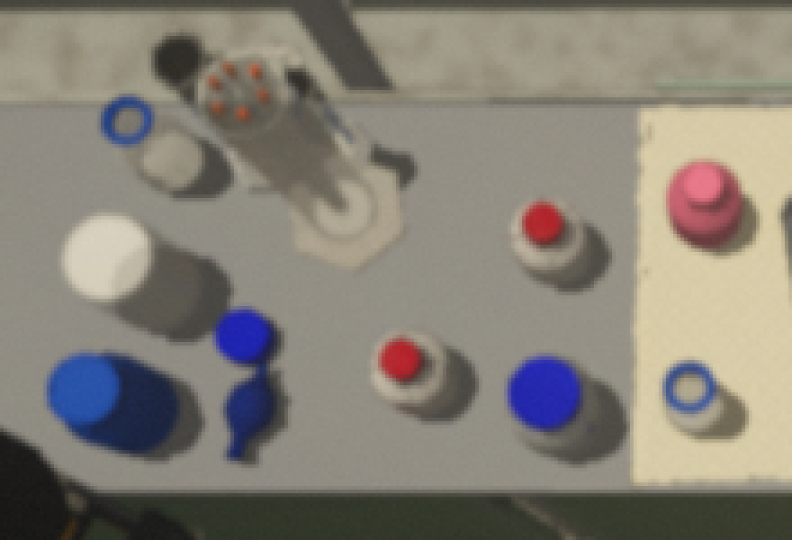

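View pics/c4.png

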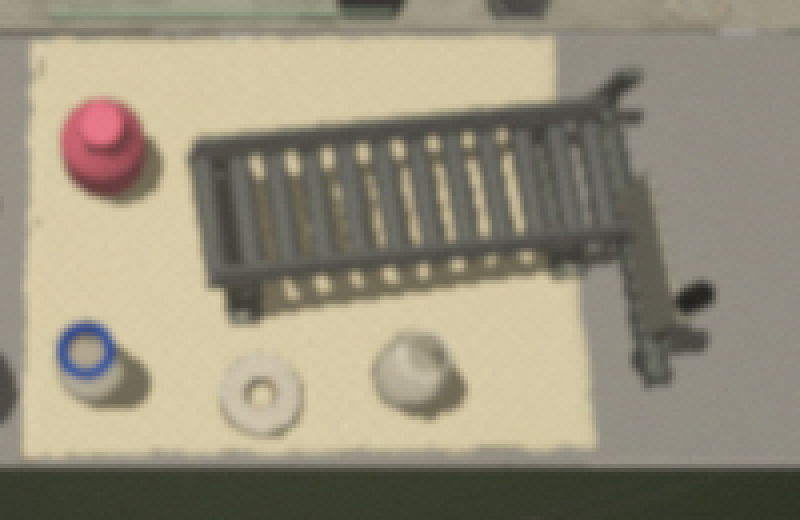

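View pics/c5.png

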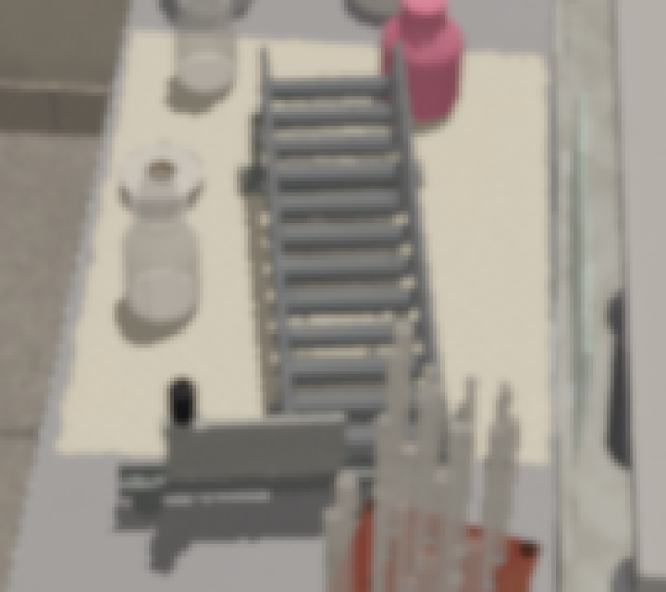

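```bash
cat >> h.py <<'E'
from scipy.optimize import least_squares
P={n:manip.camera_params(n) for n in('side','top')}
def proj(n,X):
    p=P[n]; X=np.atleast_2d(X); c=X@p['camera_from_world'][:3,:3].T+p['camera_from_world'][:3,3]
    return np.c_[p['fx']*c[:,0]/c[:,2]+p['cx'],p['fy']*c[:,1]/c[:,2]+p['cy']]
def ray(n,uv):
    p=P[n]; R=p['camera_from_world'][:3,:3]; t=p['camera_from_world'][:3,3]
    return -R.T@t, R.T@np.array([(uv[0]-p['cx'])/p['fx'],(uv[1]-p['cy'])/p['fy'],1])
def atz(n,uv,z):
    o,d=ray(n,uv); return o+d*(z-o[2])/d[2]
def tri(us,ut):
    r=least_squares(lambda X:np.r_[proj('side',X)[0]-us,proj('top',X)[0]-ut],[.6,.1,.05]); return r.x,r.fun
def deckT(v):
    x,y,yaw=v; a=.13; c,s=np.cos(yaw),np.sin(yaw)
    Rz=np.array([[c,-s,0],[s,c,0],[0,0,1]]); Rx=np.array([[1,0,0],[0,np.cos(a),-np.sin(a)],[0,np.sin(a),np.cos(a)]])
    return Rz@Rx, np.array([x,y,.045])
def d2w(v,p):
    R,t=deckT(v); return np.atleast_2d(p)@R.T+t
def caps(im,n):
    h=cv2.cvtColor(im,cv2.COLOR_RGB2HSV); out=[]
    for nm,m in (('blue',cv2.inRange(h,(117,180,80),(125,255,255))),('red',cv2.inRange(h,(0,150,80),(6,255,255))|cv2.inRange(h,(172,150,80),(180,255,255)))):
        k,l,st,c=cv2.connectedComponentsWithStats(m)
        for i in range(1,k):
            if st[i,4]>25: out.append((nm,st[i].tolist(),c[i].round(1).tolist()))
    return out
E
python3 - <<'E'
from h import *
np.set_printoptions(precision=4,suppress=True)
for n in('side','top'):
    im=cv2.imread(f'pics/{n}0.png')[:,:,::-1].copy()
    for c in caps(im,n):
        if n=='top' and c[1][1]<150: continue
        print(n,c, atz(n,c[2],.125 if c[0]=='blue' else .106))
print('knob',tri((289,334.3),(453.5,244)))
print('load',tri((327,258.3),(346.6,220)))
print('deck',tri((337.8,347.1),(434.6,213.4)))
for q,a,b in [('stopd',(296.1,231.1),(303.8,261.3)),('tall',(282.8,290.4),(384.2,264.6)),('tape',(282.3,272.5),(344.7,269.2)),('flask',(272.1,406.1),(495.7,260.3))]: print(q,tri(a,b))
E
```

```text
side ('blue', [319, 164, 12, 11, 63], [325.0, 169.8]) [0.5135 0.4009 0.125 ]
side ('blue', [289, 187, 17, 15, 141], [296.6, 194.5]) [0.4351 0.2576 0.125 ]
side ('red', [440, 29, 14, 9, 100], [446.0, 33.3]) [1.0024 1.6231 0.106 ]
side ('red', [468, 138, 22, 20, 343], [478.5, 147.8]) [1.0387 0.6106 0.106 ]
side ('red', [306, 171, 9, 9, 66], [310.2, 174.7]) [0.465 0.396 0.106]
side ('red', [341, 195, 9, 8, 64], [345.0, 198.6]) [0.5859 0.2745 0.106 ]
side ('red', [509, 275, 16, 15, 202], [516.3, 282.0]) [ 1.062  -0.0589  0.106 ]
side ('red', [616, 296, 24, 58, 716], [630.6, 322.5]) [ 1.3242 -0.1815  0.106 ]
side ('red', [369, 388, 11, 17, 119], [374.1, 396.9]) [ 0.6859 -0.4566  0.106 ]
side ('red', [320, 401, 38, 26, 284], [337.9, 416.9]) [ 0.6082 -0.5147  0.106 ]
side ('red', [549, 403, 12, 10, 54], [555.5, 406.3]) [ 1.0847 -0.4476  0.106 ]
side ('red', [318, 409, 61, 71, 1166], [349.0, 449.5]) [ 0.6355 -0.5904  0.106 ]
top ('blue', [171, 237, 14, 13, 145], [177.2, 243.0]) [0.4805 0.5372 0.125 ]
top ('blue', [252, 250, 18, 18, 252], [260.7, 258.8]) [0.4312 0.2826 0.125 ]
top ('red', [51
[... 350 characters left out ...]
 [0.5829 0.2886 0.106 ]
top ('red', [216, 245, 11, 10, 85], [220.9, 249.5]) [0.4634 0.4077 0.106 ]
knob (array([ 0.4765, -0.3029,  0.1189]), array([-0.1516,  0.0306, -0.0522, -0.1864]))
load (array([0.5532, 0.0174, 0.0856]), array([ 2.0036, -0.5552,  0.5681,  2.2248]))
deck (array([ 0.5943, -0.2701,  0.0428]), array([-0.5124,  0.1318, -0.1719, -0.6569]))
stopd (array([0.4384, 0.1558, 0.0597]), array([-1.5931,  0.3809, -0.4366, -1.6315]))
tall (array([ 0.4288, -0.0974,  0.0574]), array([-1.8366,  0.3734, -0.5776, -2.0674]))
tape (array([0.4151, 0.0231, 0.0108]), array([-0.2186,  0.0458, -0.0657, -0.2369]))
flask (array([ 0.4477, -0.4563,  0.0396]), array([-2.3319,  0.3832, -0.9093, -3.1083]))
```

```bash
cat >> h.py <<'E'
def capmask_c(n,xy,r,z0,z1):
    a=np.linspace(0,2*np.pi,60); c=np.c_[xy[0]+r*np.cos(a),xy[1]+r*np.sin(a)]
    pts=np.r_[np.c_[c,np.full(60,z0)],np.c_[c,np.full(60,z1)]]
    h=cv2.convexHull((proj(n,pts)*1.0).astype(np.float32)); m=cv2.moments(h)
    return np.array([m['m10']/m['m00'],m['m01']/m['m00']]), cv2.boundingRect(h)
def fitcap(obs,r,z0,z1,base=0.):
    # obs dict cam->uv
    f=lambda v:np.concatenate([capmask_c(n,v,r,z0+base,z1+base)[0]-uv for n,uv in obs.items()])
    s=least_squares(f,[.5,.2],diff_step=1e-3); return s.x,s.fun
E
python3 - <<'E'
from h import *
np.set_printoptions(precision=4,suppress=True)
for nm,o,a in [('big',dict(side=(296.6,194.5),top=(260.7,258.8)),(.031,.101,.125)),('s1',dict(side=(310.2,174.7),top=(220.9,249.5)),(.018,.087,.106)),('s2',dict(side=(345,198.6),top=(260.5,211.7)),(.018,.087,.106))]:
    print(nm,*fitcap(o,*a),[fitcap({k:v},*a)[0] for k,v in o.items()])
obs=[('top',(329.3,206.3),(1,1)),('top',(333,239.8),(-1,1)),('top',(431.3,195),(1,0)),('top',(437,229.3),(-1,0)),('side',(311.6,238.5),(-1,1)),('side',(348.6,237.2),(1,1))]
def f(v):
    o=[]
    for n,uv,(sx,e) in obs:
        o.append(proj(n,d2w(v[:3],[sx*v[3],v[5] if e else v[4],.034]))[0]-uv)
    kn=d2w(v[:3],[v[6],0,.079])
    o+= [proj('top',kn)[0]-(453.5,244),proj('side',kn)[0]-(289,334.3)]
    o.append([(v[3]-.053)/.002,(v[5]-.345)/.01])
    return np.concatenate(o)
s=least_squares(f,[.59,-.27,0,.052,0,.345,-.1]); v=s.x
print(v,s.fun.round(1)); np.save('deck.npy',v)
print('load',d2w(v[:3],[0,.29,0]),'knob',d2w(v[:3],[v[6],0,.079]))
import sys
for n,(x0,y0,x1,y1,k) in dict(side=(240,225,420,385,4),top=(280,170,480,300,4)).items():
    im=cv2.imread(f'pics/{n}0.png')[y0:y1,x0:x1]; im=cv2.resize(im,None,fx=k,fy=k,interpolation=3)
    def L(pts,c):
        p=((proj(n,d2w(v[:3],pts))-(x0,y0)+.5)*k).astype(int); cv2.polylines(im,[p.reshape(-1,1,2)],False,c,1)
    for sx in(-1,1): L([[sx*.049,0,.034],[sx*.049,.345,.034]],(0,0,255)); L([[sx*.049,0,0],[sx*.049,.345,0]],(0,255,0))
    for y in np.arange(12)*.0295+.012: L([[-.049,y,0],[.049,y,0]],(255,0,0))
    L([[v[6],0,.062],[v[6],0,.096]],(0,255,255)); L([[v[6],0,.05],[v[6]+.1,0,.05]],(255,0,255))
    cv2.imwrite(f'pics/ov_{n}.png',im)
E
```

```text
big [0.4327 0.2814] [ 0.1233 -1.3951  0.8074  0.0684] [array([0.4331, 0.274 ]), array([0.4329, 0.2838])]
s1 [0.4645 0.4095] [ 0.2169  0.0525 -0.0089  0.2055] [array([0.4637, 0.4098]), array([0.4651, 0.4095])]
s2 [0.5854 0.2891] [-0.0223 -0.3589  0.2116 -0.0369] [array([0.5856, 0.2872]), array([0.5853, 0.2897])]
[ 0.5889 -0.2791  0.119   0.0538  0.0248  0.3543 -0.1147] [ 0.8 -2.1  1.7 -1.7 -0.1  0.8  0.1 -0.9 -1.9 -1.7 -1.4 -1.2  0.4 -0.4
 -0.3 -1.2  0.4  0.9]
load [[0.5548 0.0064 0.0826]] knob [[ 0.4763 -0.3029  0.1233]]
```

View pics/ov_top.png

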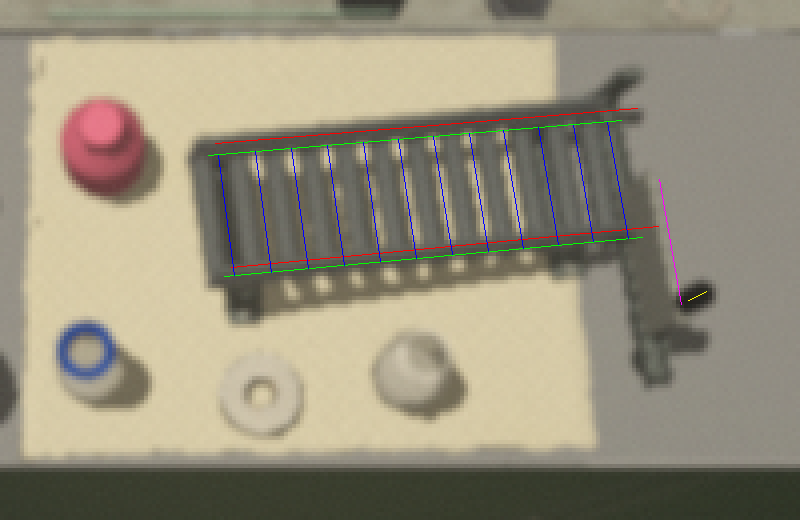

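View pics/ov_side.png

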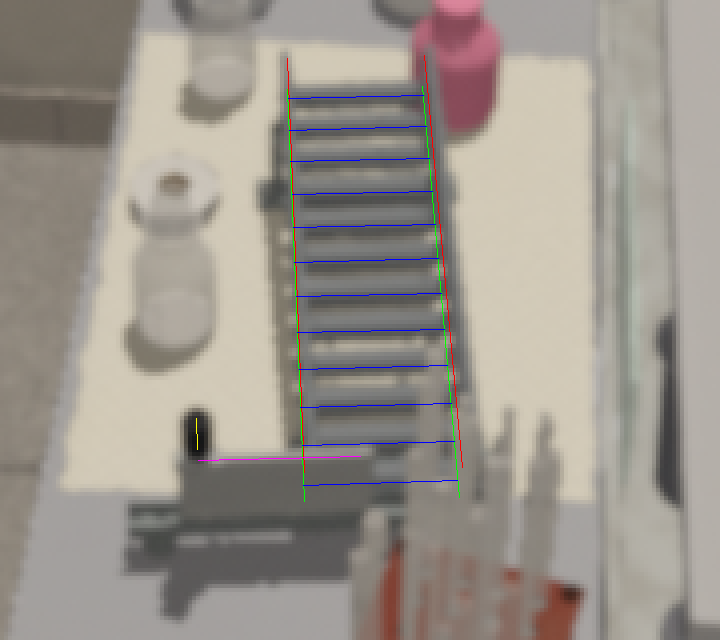

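Run:
```python
import cv2
a=cv2.imread('pics/top0.png')[185:265,322:462]; a=cv2.resize(a,None,fx=5.6,fy=5.6,interpolation=2); cv2.imwrite('pics/z1.png',a)
a=cv2.imread('pics/side0.png')[228:372,272:362]; a=cv2.resize(a,None,fx=4.1,fy=4.1,interpolation=2); cv2.imwrite('pics/z2.png',a)
```

```text
(no output)
```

View pics/z1.png

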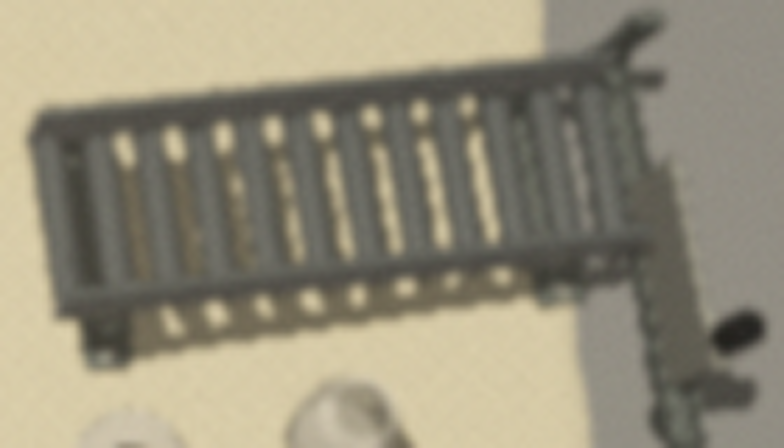

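View pics/z2.png

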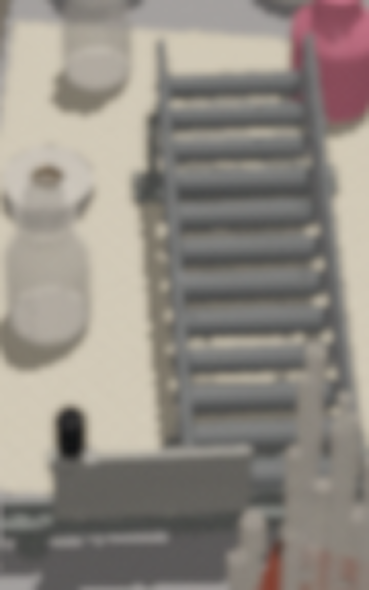

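```bash
cat > fit.py <<'E'
from h import *
np.set_printoptions(precision=4,suppress=True)
zt=lambda p:np.array(p)/5.6+(322,185)-.4
zs=lambda p:np.array(p)/4.1+(272,228)-.4
def ld(n,A,B,p,q):
    # distances of model endpoints A,B (deck->world done) to observed line p,q
    d=(q-p)/np.linalg.norm(q-p); nn=np.array([-d[1],d[0]])
    return (proj(n,np.array([A,B]))-p)@nn
def f(v,full=False):
    x,y,yaw,t,kx,ky,r1,y1=v; D=lambda *p:d2w(v[:3],p)[0]
    o={}
    o['farT']=ld('top',D(.049+t,.05,.034),D(.049+t,.3,.034),zt((45,110)),zt((600,56)))
    o['nearT']=ld('top',D(-.049,.05,.034),D(-.049,.3,.034),zt((70,292)),zt((630,238)))
    o['nearS']=ld('side',D(-.049-t,.05,.034),D(-.049-t,.3,.034),zs((160,42)),zs((188,445)))
    o['farS']=ld('side',D(.049+t,.15,.034),D(.049+t,.33,.034),zs((312,40)),zs((336,230)))
    o['bladeS']=ld('side',D(kx,0,.05),D(kx+.1,0,.05),zs((62,455)),zs((250,448)))
    o['kT']=proj('top',D(kx,ky,.079))[0]-zt((740,332)); o['kS']=proj('side',D(kx,ky,.079))[0]-zs((70,433))
    ys=r1+np.arange(12)*.0295
    pr=proj('top',np.array([D(0,yy,-.003) for yy in ys]))
    ob=[55,105,156,207,258,309,358,406,455,505,553,598][::-1]
    o['rol']=(pr[:,0]-(np.array(ob)/5.6+322-.4))*.5
    # side roller centre rows at mid-lane
    obs=[(237,85),(237,115),(240,147),(243,182),(245,210),(248,245),(250,282),(252,320)]
    prs=proj('side',np.array([D(0,r1+.0295*(11-i),-.003) for i in range(8)]))
    o['rolS']=(prs[:,1]-np.array([zs(q)[1] for q in obs]))*.5
    o['endS']=proj('side',D(-.049-t/2,y1,.034))[0]-zs((160,42))
    o['pri']=np.array([(t-.005)/.002,ky/.004])
    return o if full else np.concatenate(list(o.values()))
s=least_squares(f,[.59,-.27,.12,.005,-.1,0,.01,.345],loss='soft_l1'); v=s.x
if __name__=='__main__':
    print(v)
    for k,r in f(v,True).items(): print(k,r.round(1))
    np.save('deck.npy',v)
    print('load',d2w(v[:3],[0,.29,0]),'knob',d2w(v[:3],[v[4],v[5],.079]))
E
python3 fit.py
```

```text
[ 0.596  -0.2724  0.1396  0.0043 -0.1232 -0.0025  0.0187  0.3461]
farT [-0.6 -0.1]
nearT [-2.  -0.7]
nearS [0.7 0.4]
farS [0.6 0.3]
bladeS [ 0.1 -0.1]
kT [-0.2 -0.1]
kS [-0.1 -0.3]
rol [0.6 0.3 0.2 0.4 0.4 0.3 0.2 0.3 0.4 0.4 0.4 0.3]
rolS [-0.9 -0.8 -0.7 -1.  -0.3 -0.3 -0.5 -0.7]
endS [ 0.3 -0. ]
pri [-0.4 -0.6]
load [[0.556  0.0123 0.0826]] knob [[ 0.4758 -0.3021  0.123 ]]
```

```bash
cat >> h.py <<'E'
from scipy.spatial.transform import Rotation as Ro
def rel(pts,yaw=None):
    """shifts in current tool axes for world points; rz to have tool x at world yaw (mod pi)"""
    s=manip.observe(); R=Ro.from_quat(s['tool_rot']).as_matrix()
    for p in np.atleast_2d(pts): print('  shift',(R.T@(p-s['tcp_pos'])).round(4))
    cur=np.arctan2(R[1,0],R[0,0]); 
    if yaw is not None:
        d=-(yaw-cur); d=(d+np.pi/2)%np.pi-np.pi/2; print('  rz',round(d,4),'or',round(d-np.sign(d)*np.pi,4))
    t=Ro.from_matrix(R); print('  tilt z',R[:,2].round(4),'yaw',round(cur,4),'tcp',s['tcp_pos'].round(4),'q',s['qpos'].round(3),'F',s['wrist_force'].round(1),'open',round(s['opening'],4),'t',round(s['time_s'],2))
E
python3 - <<'E'
from h import *
v=np.load('deck.npy'); k=d2w(v[:3],[v[4],v[5],.079])[0]
ux=np.array([np.cos(v[2]),np.sin(v[2]),0])
pre=k-ux*.045; pre[2]=.113
print(k,pre)
rel([[.48,.25,.24],[.5,0,.24],np.r_[pre[:2],.22],pre],v[2])
E
```

```text
[ 0.47579693 -0.30213979  0.12300994] [ 0.43123484 -0.30840242  0.113     ]
  shift [ 0.2348 -0.3148 -0.0134]
  shift [ 0.4486 -0.4458 -0.0134]
  shift [ 0.7548 -0.5241  0.0066]
  shift [ 0.7548 -0.5241  0.1136]
  rz 0.9614 or -2.1802
  tilt z [ 0.  0. -1.] yaw -2.0406 tcp [0.3056 0.6018 0.2266] q [ 1.389  0.359  0.012  0.    -1.224 -0.288] F [-0.2  0.2  0.7] open 0.0878 t 1.2
```

Request:
{"name": "jog_arm", "arguments": {
  "commands": [0.039,-0.052,-0.002,0,0,0.16,1,0.078,-0.105,-0.005,0,0,0.32,1,0.117,-0.157,-0.008,0,0,0.48,1,0.156,-0.21,-0.01,0,0,0.64,1,0.195,-0.262,-0.012,0,0,0.8,1,0.235,-0.315,-0.014,0,0,0.96,1,0.288,-0.348,-0.014,0,0,0.961,1,0.342,-0.38,-0.014,0,0,0.961,1,0.395,-0.413,-0.014,0,0,0.961,1,0.449,-0.446,-0.014,0,0,0.961,1,0.51,-0.462,-0.01,0,0,0.961,1,0.57,-0.477,-0.005,0,0,0.961,1]
}}

```text
time_s: 2.7
tcp_pos: [0.4762, -0.107, 0.2332]
tool_rot: [-0.07, 0.998, -0.0, 0.001]
wrist_force: [0.9, -0.2, -0.1]
opening: 0.0003
```

Run:
```python
from h import *
v=np.load('deck.npy'); k=d2w(v[:3],[v[4],v[5],.079])[0]
ux=np.array([np.cos(v[2]),np.sin(v[2]),0])
pre=k-ux*.045; pre[2]=.113
rel([np.r_[pre[:2],.2],pre],v[2])
```

```text
shift [ 0.0727 -0.1931  0.0331]
  shift [ 0.0728 -0.1931  0.1201]
  rz 0.0005 or -3.1411
  tilt z [ 0.0011  0.     -1.    ] yaw -3.0014 tcp [ 0.4762 -0.107   0.2332] q [ 0.183  0.041 -0.378  0.    -1.15  -0.043] F [ 0.9 -0.2 -0.1] open 0.0003 t 2.7
```

Request:
{"name": "jog_arm", "arguments": {
  "commands": [0.018,-0.048,0.006,0,0,0,1,0.036,-0.097,0.012,0,0,0,1,0.055,-0.145,0.018,0,0,0,1,0.073,-0.193,0.03,0,0,0,1,0.073,-0.193,0.07,0,0,0,1,0.073,-0.193,0.1,0,0,0,1,0.073,-0.193,0.12,0,0,0,1,0.073,-0.193,0.12,0,0,0,1,0.073,-0.193,0.12,0,0,0,1]
}}

```text
time_s: 3.82
tcp_pos: [0.4318, -0.3066, 0.1138]
tool_rot: [-0.07, 0.998, -0.0, 0.0]
wrist_force: [0.5, 0.1, 0.8]
opening: -0.0001
```

Run:
```python
from h import *
v=np.load('deck.npy'); k=d2w(v[:3],[v[4],v[5],.079])[0]
ux=np.array([np.cos(v[2]),np.sin(v[2]),0])
pre=k-ux*.045; pre[2]=.113
rel([pre,pre+ux*.09],v[2])
out=[]
for n,(x0,y0,x1,y1) in dict(side=(250,270,370,370),top=(380,175,500,275)).items():
    im=shot(n,n+'1')[y0:y1,x0:x1]; im=cv2.resize(im,None,fx=5,fy=5,interpolation=3)
    q=((proj(n,np.array([manip.observe()['tcp_pos'],k]))-(x0,y0)+.5)*5).astype(int)
    for p,c in zip(q,((255,0,0),(255,255,0))): cv2.circle(im,p.tolist(),3,c,-1)
    out.append(im)
cv2.imwrite('pics/k1.png',cv2.resize(np.hstack(out),(800,334))[:,:,::-1])
```

```text
shift [ 0.0008 -0.0017  0.0008]
  shift [-0.0892 -0.0018  0.0009]
  rz 0.0007 or -3.1408
  tilt z [ 1.e-03 -6.e-04 -1.e+00] yaw -3.0012 tcp [ 0.4318 -0.3066  0.1138] q [-0.247  0.225 -0.461  0.    -0.884  0.387] F [0.5 0.1 0.8] open -0.0001 t 3.83
```

View pics/k1.png

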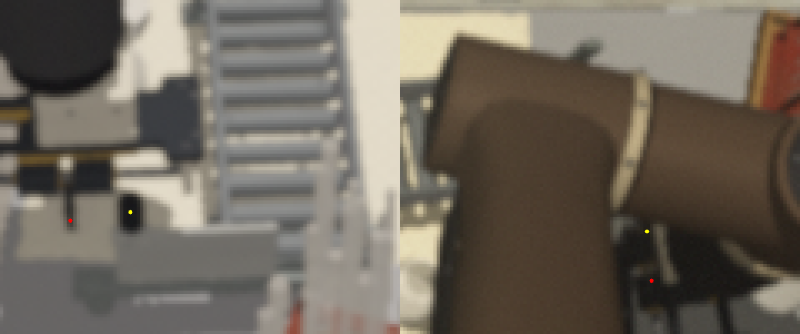

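Request:
{"name": "jog_arm", "arguments": {
  "commands": [-0.008,-0.002,-0.009,0,0,0,1,-0.018,-0.002,-0.009,0,0,0,1,-0.028,-0.002,-0.009,0,0,0,1,-0.038,-0.002,-0.009,0,0,0,1,-0.048,-0.002,-0.009,0,0,0,1,-0.058,-0.002,-0.009,0,0,0,1,-0.066,-0.002,-0.009,0,0,0,1,-0.072,-0.002,-0.009,0,0,0,1]
}}

```text
time_s: 4.92
tcp_pos: [0.5032, -0.2981, 0.1217]
tool_rot: [-0.07, 0.998, 0.0, -0.0]
wrist_force: [-2.0, -0.1, 1.4]
opening: 0.0006
```

```bash
cat >> h.py <<'E'
def look(tag,boxes,pts=[],k=5):
    out=[]
    for n,(x0,y0,x1,y1) in boxes.items():
        im=shot(n,n+tag)[y0:y1,x0:x1]; im=cv2.resize(im,None,fx=k,fy=k,interpolation=3)
        for p in pts: cv2.circle(im,((proj(n,p)[0]-(x0,y0)+.5)*k).astype(int).tolist(),3,(255,255,0),-1)
        out.append(im)
    h=max(o.shape[0] for o in out); out=[cv2.copyMakeBorder(o,0,h-o.shape[0],0,6,0) for o in out]
    im=np.hstack(out); s=min(1,800/im.shape[1],600/im.shape[0]); cv2.imwrite(f'pics/{tag}.png',cv2.resize(im,None,fx=s,fy=s,interpolation=cv2.INTER_AREA)[:,:,::-1])
E
python3 - <<'E'
from h import *
v=np.load('deck.npy'); k=d2w(v[:3],[v[4],v[5],.079])[0]
ux=np.array([np.cos(v[2]),np.sin(v[2]),0])
rel([k])
look('k2',dict(side=(270,280,370,370)),[manip.observe()['tcp_pos']])
E
```

```text
shift [ 0.0277 -0.0001 -0.0013]
  tilt z [-3.e-04  1.e-04 -1.e+00] yaw -3.0015 tcp [ 0.5032 -0.2981  0.1217] q [-0.201  0.301 -0.33  -0.    -0.94   0.341] F [-2.  -0.1  1.4] open 0.0006 t 4.92
```

View pics/k2.png

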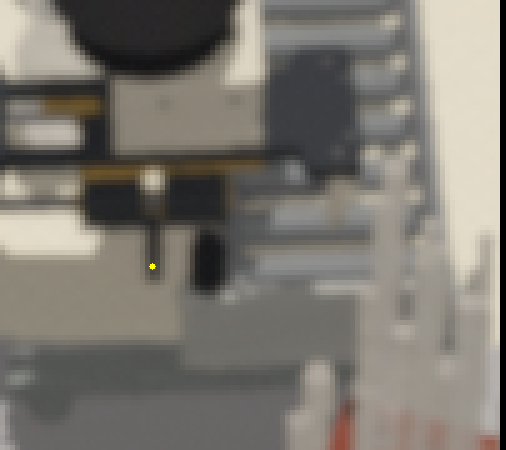

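Request:
{"name": "jog_arm", "arguments": {
  "commands": [-0.004,0,0,0,0,0,1,-0.008,0,0,0,0,0,1,-0.01,0,0,0,0,0,1]
}}

```text
time_s: 5.35
tcp_pos: [0.5126, -0.2968, 0.1217]
tool_rot: [-0.07, 0.998, 0.0, -0.0]
wrist_force: [-2.0, -1.2, -0.9]
opening: 0.0006
```

Request:
{"name": "jog_arm", "arguments": {
  "commands": [-0.003,0,0,0,0,0,1,-0.006,0,0,0,0,0,1,-0.008,0,0,0,0,0,1]
}}

```text
time_s: 5.72
tcp_pos: [0.5207, -0.2957, 0.1218]
tool_rot: [-0.07, 0.998, 0.0, -0.0]
wrist_force: [-2.3, 0.4, -0.5]
opening: 0.0002
```

Request:
{"name": "jog_arm", "arguments": {
  "commands": [-0.003,0,0,0,0,0,1,-0.005,0,0,0,0,0,1,-0.006,0,0,0,0,0,1]
}}

```text
time_s: 6.1
tcp_pos: [0.5244, -0.2951, 0.1217]
tool_rot: [-0.07, 0.998, 0.0, -0.002]
wrist_force: [-10.4, -1.9, 3.4]
opening: 0.0005
```

Request:
{"name": "jog_arm", "arguments": {
  "commands": [0.02,0,0,0,0,0,1,0.06,0,0,0,0,0,1,0.06,0,-0.05,0,0,0,1,0.06,0,-0.11,0,0,0,0.8,0.06,0.06,-0.11,0,0,0,0.5,0.06,0.12,-0.11,0,0,0,0,0.04,0.18,-0.12,0,0,0,0,0.04,0.18,-0.12,0,0,0,0]
}}

```text
time_s: 7.1
tcp_pos: [0.4629, -0.1191, 0.2435]
tool_rot: [-0.073, 0.997, 0.0, 0.003]
wrist_force: [0.8, -0.2, 0.1]
opening: 0.0451
```

Run:
```python
from h import *
np.set_printoptions(precision=4,suppress=True)
look('k3',dict(side=(250,140,390,370),top=(190,170,480,290)))
for n in('side','top'):
    im=cv2.imread(f'pics/{n}k3.png')[:,:,::-1].copy()
    for c in caps(im,n):
        if c[2][1]>150 and c[2][0]<400: print(n,c)
b=P['side']
v=np.load('deck.npy')
rel([[.4327,.2825,.25]],v[2])
```

```text
side ('blue', [319, 164, 12, 11, 61], [324.7, 169.9])
side ('red', [307, 171, 8, 9, 58], [310.7, 174.6])
side ('red', [341, 195, 9, 8, 64], [345.0, 198.6])
side ('red', [369, 390, 11, 14, 96], [374.3, 396.4])
side ('red', [320, 402, 35, 25, 233], [336.1, 417.3])
side ('red', [363, 410, 16, 42, 301], [370.2, 427.8])
side ('red', [318, 426, 36, 54, 537], [331.6, 458.7])
side ('red', [358, 453, 13, 27, 97], [364.3, 466.3])
top ('blue', [171, 237, 14, 13, 143], [177.2, 243.0])
top ('blue', [252, 250, 19, 19, 255], [260.8, 258.9])
top ('red', [256, 207, 10, 10, 80], [260.5, 211.7])
top ('red', [216, 245, 11, 10, 84], [221.0, 249.5])
  shift [-0.0284  0.4041 -0.0074]
  rz 0.0028 or -3.1388
  tilt z [ 0.0024  0.0004 -1.    ] yaw -2.9992 tcp [ 0.462  -0.1216  0.2425] q [ 0.156  0.015 -0.383 -0.    -1.17  -0.013] F [-0.2  0.9  0.1] open 0.0525 t 7.2
```

View pics/k3.png

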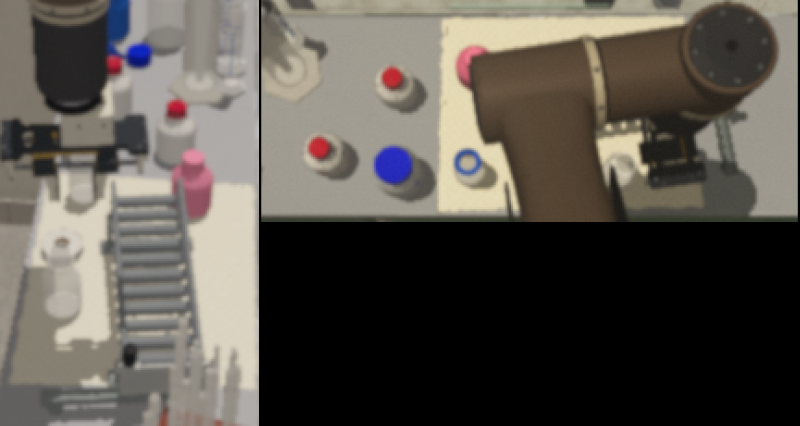

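Run:
```python
from h import *
np.set_printoptions(precision=4,suppress=True)
O={}
for n,(x0,y0,x1,y1) in dict(side=(280,178,315,210),top=(245,243,278,275)).items():
    im=cv2.imread(f'pics/{n}0.png')[:,:,::-1][y0:y1,x0:x1].astype(int)
    w=np.clip((im[:,:,2]-np.maximum(im[:,:,0],im[:,:,1])-10)/60.,0,1)
    m=(w>.5).astype(np.uint8); k,l,st,c=cv2.connectedComponentsWithStats(m); i=1+np.argmax(st[1:,4]); 
    print(n,c[i]+(x0,y0),st[i]+np.array([x0,y0,0,0,0])); O[n]=c[i]+(x0,y0)
print(fitcap(O,.031,.101,.125),[fitcap({k:q},.031,.101,.125)[0] for k,q in O.items()])
for n in O: print(n,capmask_c(n,(.4327,.2825),.031,.101,.125))
```

```text
side [296.9288 193.5231] [288 185  19  18 281]
top [260.6402 258.686 ] [251 249  20  21 328]
(array([0.4333, 0.2828]), array([ 0.0239, -0.6826,  0.3909, -0.0018])) [array([0.4336, 0.2792]), array([0.4333, 0.284 ])]
side (array([296.7567, 192.8896]), (286, 184, 21, 18))
top (array([261.1297, 258.8754]), (250, 248, 22, 22))
```

Request:
{"name": "jog_arm", "arguments": {
  "commands": [-0.004,0.058,-0.006,0,0,0,0,-0.008,0.116,-0.006,0,0,0,0,-0.012,0.174,-0.006,0,0,0,0,-0.017,0.232,-0.006,0,0,0,0,-0.021,0.29,-0.006,0,0,0,0,-0.025,0.348,-0.006,0,0,0,0,-0.029,0.4045,-0.006,0,0,0,0,-0.029,0.4045,0.04,0,0,0,0,-0.029,0.4045,0.06,0,0,0,0,-0.029,0.4045,0.06,0,0,0,0,-0.029,0.4045,0.06,0,0,0,0]
}}

```text
time_s: 8.57
tcp_pos: [0.4351, 0.2819, 0.1827]
tool_rot: [-0.069, 0.998, 0.0, 0.001]
wrist_force: [0.5, 0.9, 0.4]
opening: 0.0872
```

Run:
```python
from h import *
np.set_printoptions(precision=4,suppress=True)
v=np.load('deck.npy')
rel([[.4333,.283,.104]],v[2])
look('b1',dict(side=(250,130,350,250)),[(.4333,.283,.125)],k=5)
for n,a,b in(('cyl',(362,97),(178,172)),): print(tri(a,b))
print(atz('top',(205,210),0),atz('side',(356,186),0))
```

```text
shift [0.0017 0.0013 0.0787]
  rz -0.0009 or 3.1406
  tilt z [ 0.001   0.0007 -1.    ] yaw -3.0029 tcp [0.4351 0.2819 0.1827] q [ 0.954  0.135 -0.395  0.001 -1.04  -0.816] F [0.5 0.9 0.4] open 0.0872 t 8.57
(array([0.6232, 0.4748, 0.3559]), array([ 0.452 , -0.186 ,  0.0848,  0.3955]))
[0.6175 0.4885 0.    ] [0.6175 0.4929 0.    ]
```

View pics/b1.png

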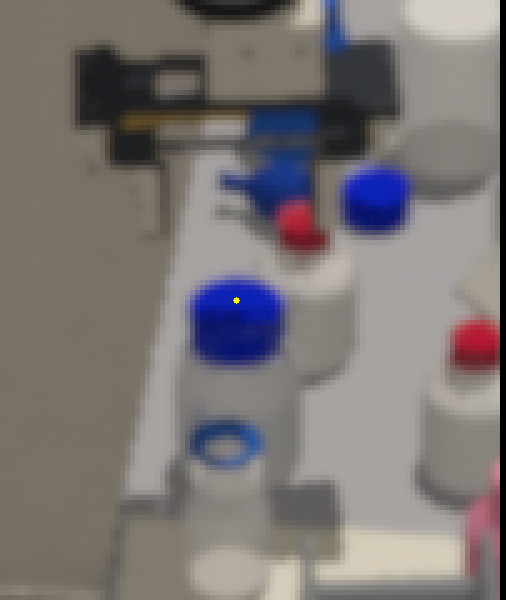

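Request:
{"name": "jog_arm", "arguments": {
  "commands": [0.0015,0.001,0.03,0,0,0,0,0.0015,0.001,0.06,0,0,0,0,0.0015,0.001,0.072,0,0,0,0,0.0015,0.001,0.078,0,0,0,0,0.0015,0.001,0.078,0,0,0,0]
}}

```text
time_s: 9.25
tcp_pos: [0.4328, 0.2834, 0.1045]
tool_rot: [-0.07, 0.998, 0.0, 0.0]
wrist_force: [0.1, -0.4, -0.1]
opening: 0.0876
```

Request:
{"name": "jog_arm", "arguments": {
  "commands": [0,0,0,0,0,0,0.4,0,0,0,0,0,0,0.8,0,0,0,0,0,0,1,0,0,0,0,0,0,1]
}}

```text
time_s: 9.75
tcp_pos: [0.4323, 0.2832, 0.1042]
tool_rot: [-0.07, 0.998, 0.0, 0.0]
wrist_force: [-2.3, -0.2, 3.4]
opening: 0.0612
```

Request:
{"name": "jog_arm", "arguments": {
  "commands": [0,0,-0.01,0,0,0,1,0,0,-0.04,0,0,0,1,0,0,-0.1,0,0,0,1,0,0,-0.155,0,0,0,1,0,0,-0.155,0,0,0,1]
}}

```text
time_s: 10.38
tcp_pos: [0.4341, 0.2846, 0.2639]
tool_rot: [-0.07, 0.998, 0.003, 0.003]
wrist_force: [-0.2, 0.5, -5.7]
opening: 0.0616
```

```bash
cat >> h.py <<'E'
def place(h,ys=.285,cl=(.06,.02,.0),tcpoff=(0,0)):
    v=np.load('deck.npy'); R,t=deckT(v[:3]); s=manip.observe(); Rt=Ro.from_quat(s['tool_rot']).as_matrix()
    # target tool axes: x=-deck x, z=-deck z, y=deck y
    T=np.c_[-R[:,0],R[:,1],-R[:,2]]
    print('rotvec',Ro.from_matrix(Rt.T@T).as_rotvec().round(4))
    rel(d2w(v[:3],[[tcpoff[0],ys+tcpoff[1],h+c] for c in cl]),v[2]); print(d2w(v[:3],[[0,ys,h+c] for c in cl]).round(4))
E
python3 - <<'E'
from h import *
place(.104,.285)
look('b2',dict(side=(250,130,350,250)))
print(atz('top',(305,207),.05))
E
```

```text
rotvec [-0.1245  0.0067  0.0012]
  shift [-0.0825 -0.313   0.0182]
  shift [-0.0822 -0.308   0.0578]
  shift [-0.0821 -0.3055  0.0777]
  rz 0.0008 or -3.1408
  tilt z [ 0.0059  0.0064 -1.    ] yaw -3.0012 tcp [0.4341 0.2846 0.2639] q [ 9.600e-01  7.100e-02 -2.750e-01  1.000e-03 -1.216e+00 -8.200e-01] F [-0.2  0.5 -5.7] open 0.0616 t 10.38
[[ 0.5596 -0.0136  0.2446]
 [ 0.5589 -0.0085  0.2049]
 [ 0.5585 -0.0059  0.1851]]
[0.61304096 0.15127937 0.05      ]
```

View pics/b2.png

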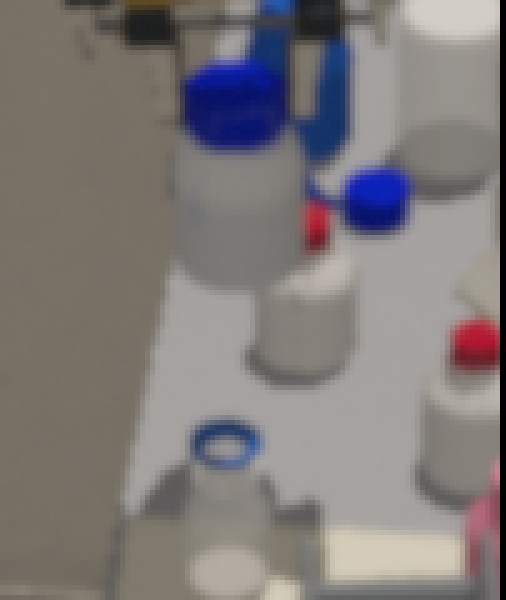

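Request:
{"name": "jog_arm", "arguments": {
  "commands": [-0.013,-0.05,0,0,0,0,1,-0.027,-0.104,0,-0.02,0,0,1,-0.041,-0.157,0,-0.05,0,0,1,-0.055,-0.21,0,-0.08,0,0,1,-0.068,-0.262,0,-0.1,0.004,0,1,-0.0825,-0.313,0,-0.124,0.006,0,1,-0.0825,-0.313,0.014,-0.124,0.006,0,1,-0.0825,-0.313,0.018,-0.124,0.006,0,1,-0.0825,-0.313,0.018,-0.124,0.006,0,1]
}}

```text
time_s: 11.55
tcp_pos: [0.5569, -0.0146, 0.2398]
tool_rot: [-0.07, 0.996, 0.062, -0.009]
wrist_force: [0.8, -0.6, -3.7]
opening: 0.0612
```

Run:
```python
from h import *
place(.104,.285,(.02,.006,0,-.004))
v=np.load('deck.npy')
# expected axis points: base centre & cap top
R,t=deckT(v[:3]); s=manip.observe(); Rt=Ro.from_quat(s['tool_rot']).as_matrix()
pts=[s['tcp_pos']+Rt@np.array([0,0,.104]),d2w(v[:3],[0,.285,0])[0]]
look('b3',dict(side=(270,200,390,340),top=(310,170,450,270)),pts)
```

```text
rotvec [-0.006  -0.0085  0.0008]
  shift [-0.0032  0.0014  0.0353]
  shift [-0.0033  0.0015  0.0493]
  shift [-0.0033  0.0016  0.0553]
  shift [-0.0034  0.0016  0.0593]
  rz 0.0019 or -3.1397
  tilt z [-0.0256  0.1213 -0.9923] yaw -3.0001 tcp [ 0.5569 -0.0146  0.2398] q [ 0.234  0.18  -0.155 -0.132 -1.236 -0.05 ] F [ 0.8 -0.6 -3.7] open 0.0612 t 11.55
[[ 0.5589 -0.0085  0.2049]
 [ 0.5586 -0.0067  0.191 ]
 [ 0.5585 -0.0059  0.1851]
 [ 0.5585 -0.0054  0.1811]]
```

View pics/b3.png

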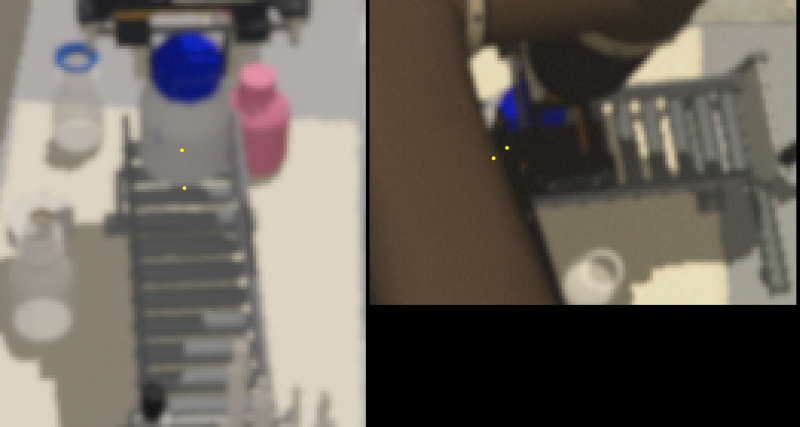

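Request:
{"name": "jog_arm", "arguments": {
  "commands": [-0.001,0.001,0.015,-0.006,-0.008,0,1,-0.003,0.0015,0.03,-0.006,-0.008,0,1,-0.003,0.0015,0.042,-0.006,-0.008,0,1,-0.003,0.0015,0.048,-0.006,-0.008,0,1,-0.003,0.0015,0.05,-0.006,-0.008,0,1]
}}

```text
time_s: 12.28
tcp_pos: [0.5593, -0.0073, 0.1911]
tool_rot: [-0.07, 0.995, 0.065, -0.004]
wrist_force: [-0.4, 0.3, -3.8]
opening: 0.0612
```

Request:
{"name": "jog_arm", "arguments": {
  "commands": [0,0,0.001,0,0,0,1,0,0,0.002,0,0,0,1,0,0,0.002,0,0,0,1]
}}

```text
time_s: 12.65
tcp_pos: [0.5594, -0.0072, 0.1896]
tool_rot: [-0.07, 0.995, 0.065, -0.003]
wrist_force: [0.6, -0.0, -4.1]
opening: 0.0614
```

Request:
{"name": "jog_arm", "arguments": {
  "commands": [0,0,0.001,0,0,0,1,0,0,0.002,0,0,0,1,0,0,0.0025,0,0,0,1,0,0,0.0025,0,0,0,1]
}}

```text
time_s: 13.15
tcp_pos: [0.5596, -0.0068, 0.1874]
tool_rot: [-0.07, 0.995, 0.065, -0.003]
wrist_force: [-1.0, -0.8, -0.4]
opening: 0.0615
```

Request:
{"name": "jog_arm", "arguments": {
  "commands": [0,0,0.001,0,0,0,1,0,0,0.0015,0,0,0,1,0,0,0.0015,0,0,0,1]
}}

```text
time_s: 13.52
tcp_pos: [0.5599, -0.0069, 0.1868]
tool_rot: [-0.07, 0.995, 0.065, -0.003]
wrist_force: [-0.3, -1.5, 6.0]
opening: 0.0612
```

Request:
{"name": "jog_arm", "arguments": {
  "commands": [0,0,-0.0012,0,0,0,1,0,0,-0.0012,0,0,0,0.5,0,0,-0.0012,0,0,0,0,0,0,-0.0012,0,0,0,0,0,0,-0.02,0,0,0,0,0,0,-0.06,0,0,0,0,0,0,-0.09,0.05,0,0,0,0,0.03,-0.09,0.12,0,0,0]
}}

```text
time_s: 14.52
tcp_pos: [0.5581, 0.01, 0.281]
tool_rot: [-0.068, 0.998, 0.004, 0.003]
wrist_force: [0.3, -0.4, -1.0]
opening: 0.0876
```

Run:
```python
from h import *
look('b4',dict(side=(270,200,390,350),top=(310,170,450,270)))
v=np.load('deck.npy'); rel([[.4645,.4095,.26],[.5854,.289,.26]],v[2])
```

```text
shift [0.035  0.4046 0.0227]
  shift [-0.0676  0.2682  0.0219]
  rz 0.0026 or -3.139
  tilt z [ 0.0021  0.0093 -1.    ] yaw -2.9994 tcp [0.5564 0.0137 0.2792] q [ 0.371  0.132 -0.167 -0.008 -1.267 -0.226] F [-1.5 -0.2  0.1] open 0.0875 t 14.62
```

View pics/b4.png

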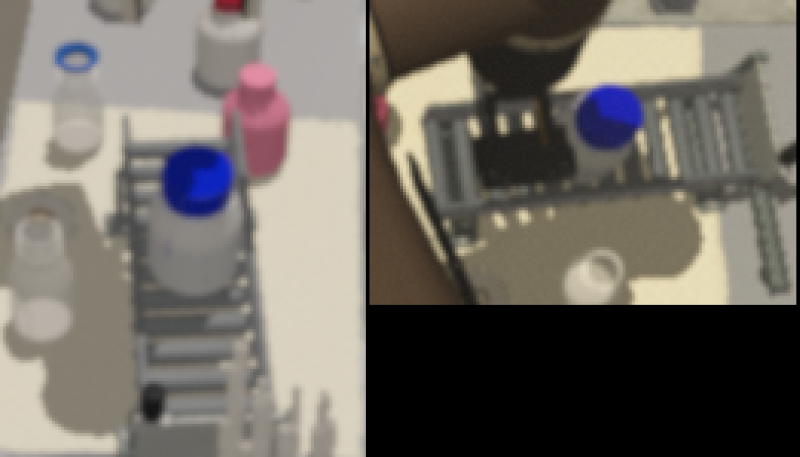

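Request:
{"name": "jog_arm", "arguments": {
  "commands": [-0.013,0.053,0.01,0.009,0,0,0,-0.027,0.107,0.02,0.009,0,0,0,-0.04,0.16,0.022,0.009,0,0,0,-0.054,0.214,0.022,0.009,0,0,0,-0.0676,0.2685,0.022,0.009,0,0,0,-0.0676,0.2685,0.07,0.009,0,0,0,-0.0676,0.2685,0.11,0.009,0,0,0,-0.0676,0.2685,0.12,0.009,0,0,0,-0.0676,0.2685,0.12,0.009,0,0,0,-0.0676,0.2685,0.12,0.009,0,0,0]
}}

```text
time_s: 15.88
tcp_pos: [0.5874, 0.2881, 0.1634]
tool_rot: [-0.07, 0.998, 0.001, 0.002]
wrist_force: [0.1, -0.1, 0.0]
opening: 0.0876
```

Run:
```python
from h import *
look('b5',dict(side=(270,150,390,370),top=(310,170,450,270)),[(.5854,.289,.106)])
v=np.load('deck.npy'); rel([[.5854,.289,.091]],v[2])
```

```text
shift [0.0019 0.0009 0.0723]
  rz -0.0004 or 3.1412
  tilt z [ 0.004   0.0031 -1.    ] yaw -3.0024 tcp [0.5871 0.2882 0.1633] q [ 7.540e-01  3.650e-01 -1.280e-01  1.000e-03 -1.073e+00 -6.150e-01] F [ 0.3 -0.2 -0.2] open 0.0875 t 15.97
```

View pics/b5.png

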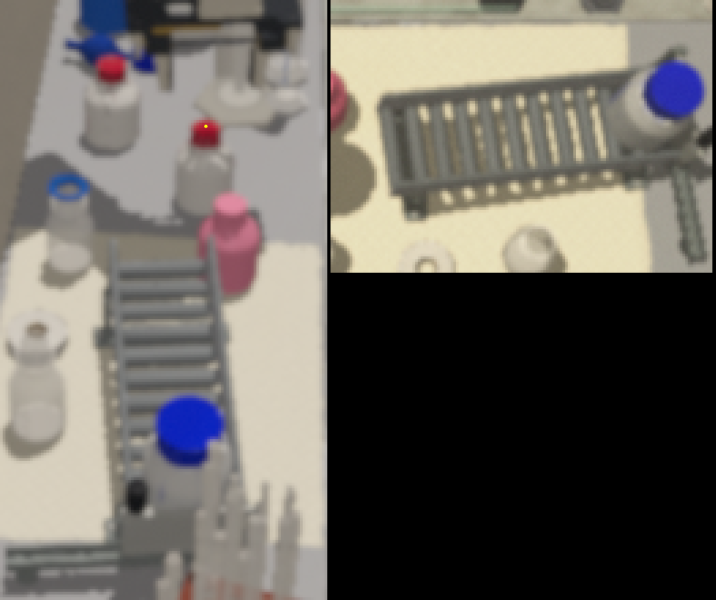

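Request:
{"name": "jog_arm", "arguments": {
  "commands": [0.002,0.001,0.03,0,0.003,0,0.2,0.002,0.001,0.058,0.003,0.003,0,0.2,0.002,0.001,0.068,0.003,0.003,0,0.2,0.002,0.001,0.072,0.003,0.003,0,0.2,0.002,0.001,0.072,0.003,0.003,0,0.4,0.002,0.001,0.072,0.003,0.003,0,0.7,0.002,0.001,0.072,0.003,0.003,0,1,0.002,0.001,0.072,0.003,0.003,0,1,0.002,0.001,0.072,0.003,0.003,0,1]
}}

```text
time_s: 17.1
tcp_pos: [0.5845, 0.2887, 0.0898]
tool_rot: [-0.07, 0.998, -0.001, -0.0]
wrist_force: [-0.6, 0.5, 2.2]
opening: 0.0357
```

Request:
{"name": "jog_arm", "arguments": {
  "commands": [0,0,-0.01,0,0,0,1,0,0,-0.04,0,0,0,1,0,0,-0.1,0,0,0,1,0,0,-0.16,0,0,0,1,0,0,-0.16,0,0,0,1,0,0,-0.16,0,0,0,1]
}}

```text
time_s: 17.85
tcp_pos: [0.5839, 0.2888, 0.2493]
tool_rot: [-0.07, 0.998, -0.001, -0.001]
wrist_force: [-0.4, 0.0, -2.5]
opening: 0.0357
```

Run:
```python
from h import *
look('b6',dict(side=(270,130,390,250)))
place(.091,.285,(.06,.02,.0))
```

```text
rotvec [-0.1326 -0.003  -0.0007]
  shift [ 0.0656 -0.2941  0.0175]
  shift [ 0.0655 -0.2889  0.0572]
  shift [ 0.0654 -0.2862  0.077 ]
  rz -0.0005 or 3.1411
  tilt z [-0.0027 -0.003  -1.    ] yaw -3.0025 tcp [0.5836 0.2885 0.2483] q [ 0.758  0.31  -0.01   0.    -1.255 -0.619] F [-0.4 -0.1 -2.7] open 0.0355 t 17.9
[[ 0.5594 -0.0119  0.2317]
 [ 0.5587 -0.0068  0.192 ]
 [ 0.5583 -0.0042  0.1722]]
```

View pics/b6.png

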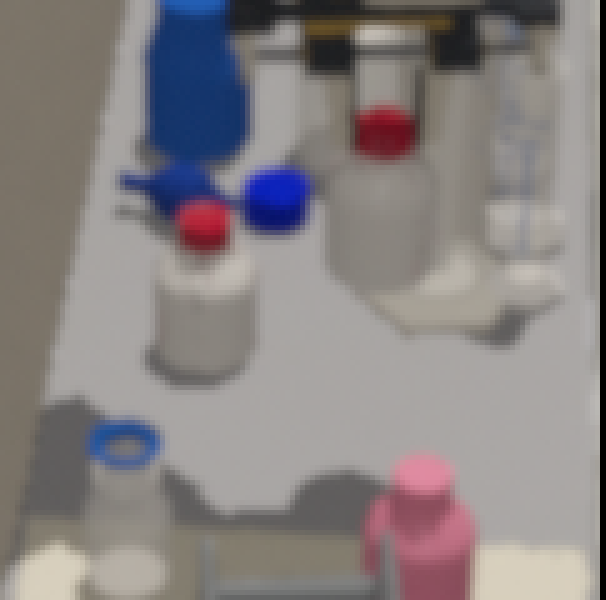

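Request:
{"name": "jog_arm", "arguments": {
  "commands": [0.01,-0.045,-0.005,0,0,0,1,0.022,-0.1,-0.01,0,0,0,1,0.034,-0.155,-0.01,-0.03,0,0,1,0.046,-0.21,-0.01,-0.07,0,0,1,0.058,-0.262,-0.005,-0.11,-0.003,0,1,0.0655,-0.294,0,-0.132,-0.003,0,1,0.0655,-0.294,0.018,-0.132,-0.003,0,1,0.0655,-0.289,0.055,-0.132,-0.003,0,1,0.0655,-0.2875,0.067,-0.132,-0.003,0,1,0.0655,-0.2875,0.067,-0.132,-0.003,0,1]
}}

```text
time_s: 19.15
tcp_pos: [0.5588, -0.0051, 0.1819]
tool_rot: [-0.07, 0.995, 0.064, -0.005]
wrist_force: [0.5, -0.2, -1.1]
opening: 0.0353
```

Run:
```python
from h import *
place(.091,.285,(.01,.0))
look('b7',dict(side=(270,200,390,350),top=(310,170,450,270)))
```

```text
rotvec [-0.0005 -0.0012 -0.0001]
  shift [ 0.0003 -0.0004 -0.0002]
  shift [ 0.0003 -0.0004  0.0098]
  rz 0.0001 or -3.1415
  tilt z [-0.0192  0.1277 -0.9916] yaw -3.0019 tcp [ 0.5588 -0.0051  0.1819] q [ 0.246  0.221 -0.235 -0.144 -1.106 -0.043] F [ 0.5 -0.2 -1.1] open 0.0353 t 19.15
[[ 0.5585 -0.0055  0.1821]
 [ 0.5583 -0.0042  0.1722]]
```

View pics/b7.png

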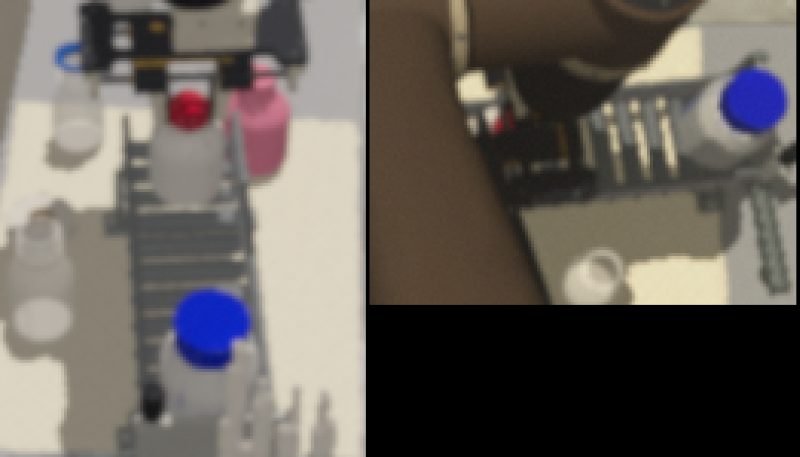

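Request:
{"name": "jog_arm", "arguments": {
  "commands": [0,0,0.003,0,0,0,1,0,0,0.006,0,0,0,1,0,0,0.007,0,0,0,1,0,0,0.008,0,0,0,1,0,0,0.008,0,0,0,1]
}}

```text
time_s: 19.88
tcp_pos: [0.5593, -0.004, 0.1751]
tool_rot: [-0.069, 0.995, 0.065, -0.004]
wrist_force: [0.3, 0.1, -3.1]
opening: 0.0354
```

Request:
{"name": "jog_arm", "arguments": {
  "commands": [0,0,0.001,0,0,0,1,0,0,0.0015,0,0,0,1,0,0,0.0015,0,0,0,1]
}}

```text
time_s: 20.25
tcp_pos: [0.5593, -0.0038, 0.1736]
tool_rot: [-0.069, 0.995, 0.065, -0.004]
wrist_force: [0.8, -0.6, -1.0]
opening: 0.0353
```

Request:
{"name": "jog_arm", "arguments": {
  "commands": [0,0,0.0007,0,0,0,1,0,0,0.0007,0,0,0,1]
}}

```text
time_s: 20.5
tcp_pos: [0.5593, -0.0037, 0.1729]
tool_rot: [-0.069, 0.995, 0.065, -0.004]
wrist_force: [-0.6, 0.0, -2.0]
opening: 0.0355
```

Not yet firmly in contact; a little more.

Request:
{"name": "jog_arm", "arguments": {
  "commands": [0,0,0.001,0,0,0,1,0,0,0.0015,0,0,0,1,0,0,0.0015,0,0,0,1]
}}

```text
time_s: 20.88
tcp_pos: [0.5597, -0.0038, 0.1724]
tool_rot: [-0.07, 0.995, 0.065, -0.003]
wrist_force: [-1.7, -1.6, 4.4]
opening: 0.0357
```

Request:
{"name": "jog_arm", "arguments": {
  "commands": [0,0,-0.001,0,0,0,1,0,0,-0.001,0,0,0,0.4,0,0,-0.001,0,0,0,0.1,0,0,-0.001,0,0,0,0,0,0,-0.025,0,0,0,0,0,0,-0.065,0,0,0,0,0,0,-0.1,0.05,0,0,0,0,0.03,-0.1,0.128,0,0,0,0,0.03,-0.1,0.128,0,0,0]
}}

```text
time_s: 22.0
tcp_pos: [0.5565, 0.0152, 0.275]
tool_rot: [-0.071, 0.997, 0.001, 0.001]
wrist_force: [-0.1, -0.2, 0.0]
opening: 0.0876
```

Run:
```python
from h import *
look('b8',dict(side=(250,130,390,370),top=(190,170,450,280)))
v=np.load('deck.npy'); rel([[.4645,.4095,.26]],v[2])
for n in('side','top'):
    im=cv2.imread(f'pics/{n}b8.png')[:,:,::-1].copy()
    for c in caps(im,n):
        if c[2][1]>150 and c[2][0]<400: print(n,c)
```

```text
shift [0.0355 0.4048 0.0153]
  rz 0.0012 or -3.1403
  tilt z [ 0.0012  0.0028 -1.    ] yaw -3.0007 tcp [0.5564 0.0137 0.2743] q [ 0.375  0.135 -0.177 -0.002 -1.257 -0.233] F [-0.3  0.3 -0.2] open 0.0877 t 22.1
side ('blue', [328, 296, 23, 24, 148], [337.5, 310.1])
side ('red', [328, 248, 11, 11, 106], [333.1, 253.0])
side ('red', [369, 390, 11, 14, 100], [374.2, 396.3])
side ('red', [320, 401, 35, 26, 241], [336.2, 417.1])
side ('red', [358, 410, 21, 70, 427], [368.7, 437.4])
side ('red', [318, 426, 36, 54, 559], [331.9, 458.8])
top ('blue', [171, 237, 14, 13, 144], [177.2, 243.0])
top ('red', [371, 206, 10, 10, 65], [375.7, 209.8])
top ('red', [216, 245, 11, 10, 85], [220.9, 249.5])
```

View pics/b8.png

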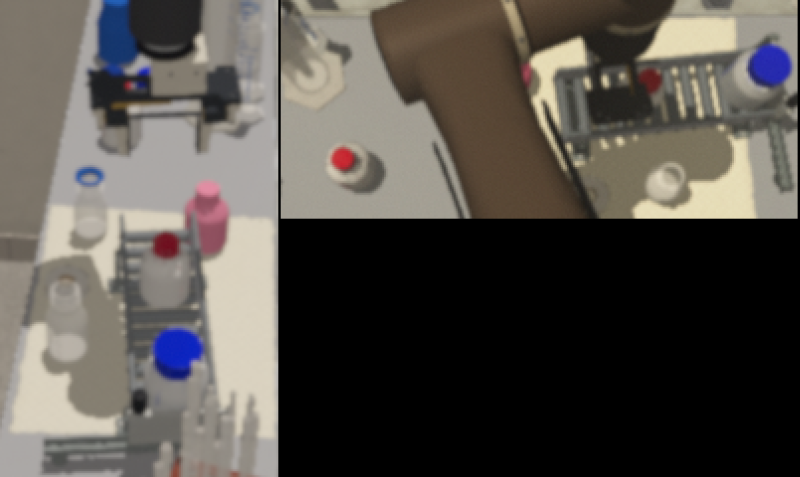

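Request:
{"name": "jog_arm", "arguments": {
  "commands": [0.005,0.054,0.01,0,0,0,0,0.01,0.112,0.015,0,0,0,0,0.015,0.17,0.015,0,0,0,0,0.02,0.228,0.015,0,0,0,0,0.025,0.286,0.015,0,0,0,0,0.03,0.346,0.015,0,0,0,0,0.0355,0.405,0.015,0,0,0,0,0.0355,0.405,0.06,0,0,0,0,0.0355,0.405,0.1,0,0,0,0,0.0355,0.405,0.115,0,0,0,0,0.0355,0.405,0.115,0,0,0,0]
}}

```text
time_s: 23.48
tcp_pos: [0.4661, 0.4087, 0.1597]
tool_rot: [-0.069, 0.998, 0.0, 0.0]
wrist_force: [-0.3, 0.2, 0.5]
opening: 0.0875
```

Run:
```python
from h import *
look('b9',dict(side=(260,120,390,370),top=(310,170,450,270)),[(.4645,.4095,.106)])
v=np.load('deck.npy'); rel([[.4645,.4095,.09]],v[2])
```

```text
shift [ 0.0025 -0.0003  0.0718]
  rz -0.0009 or 3.1407
  tilt z [ 0.0031  0.0037 -1.    ] yaw -3.0029 tcp [0.4667 0.4098 0.1618] q [ 1.035e+00  3.160e-01 -2.060e-01  1.000e-03 -1.044e+00 -8.970e-01] F [0.4 0.5 0.8] open 0.0873 t 23.57
```

View pics/b9.png

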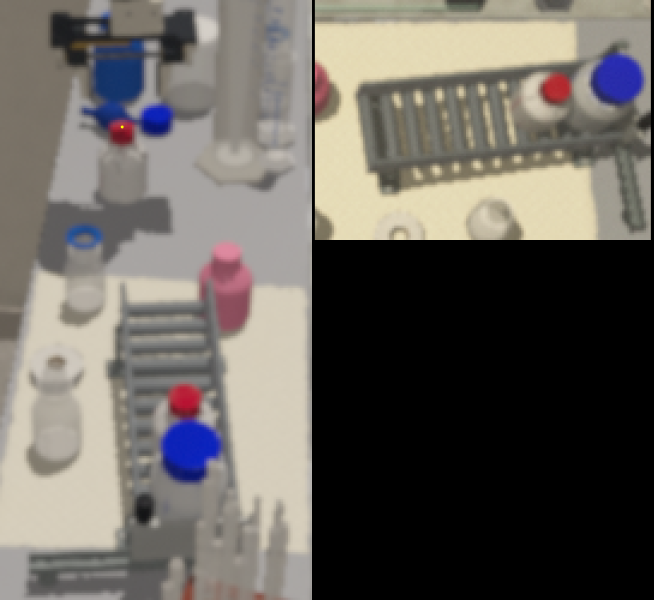

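The larger bottle and the first sample stand upright behind the stop; the gripper is centred over the second red cap. Descend, grip and lift.

Request:
{"name": "jog_arm", "arguments": {
  "commands": [0.002,0.0003,0.03,0.003,0.003,0,0.2,0.002,0.0003,0.056,0.003,0.003,0,0.2,0.002,0.0003,0.066,0.003,0.003,0,0.2,0.002,0.0003,0.07,0.003,0.003,0,0.2,0.002,0.0003,0.07,0.003,0.003,0,0.4,0.002,0.0003,0.07,0.003,0.003,0,0.7,0.002,0.0003,0.07,0.003,0.003,0,1,0.002,0.0003,0.07,0.003,0.003,0,1,0.002,0.0003,0.07,0.003,0.003,0,1]
}}

```text
time_s: 24.7
tcp_pos: [0.4637, 0.4098, 0.0906]
tool_rot: [-0.07, 0.998, -0.0, -0.0]
wrist_force: [-1.5, -0.2, 1.9]
opening: 0.0353
```

Request:
{"name": "jog_arm", "arguments": {
  "commands": [0,0,-0.01,0,0,0,1,0,0,-0.04,0,0,0,1,0,0,-0.1,0,0,0,1,0,0,-0.165,0,0,0,1,0,0,-0.165,0,0,0,1,0,0,-0.165,0,0,0,1]
}}

```text
time_s: 25.45
tcp_pos: [0.4634, 0.4096, 0.2553]
tool_rot: [-0.069, 0.998, -0.0, -0.001]
wrist_force: [-0.7, 0.1, -2.9]
opening: 0.0356
```

Run:
```python
from h import *
look('b10',dict(side=(270,120,390,240)))
place(.091,.285,(.06,.01,.0))
```

```text
rotvec [-0.1319 -0.0027 -0.0009]
  shift [-0.0371 -0.4304  0.0232]
  shift [-0.0372 -0.4238  0.0728]
  shift [-0.0372 -0.4225  0.0827]
  rz -0.0008 or 3.1408
  tilt z [-0.0025 -0.0023 -1.    ] yaw -3.0027 tcp [0.4632 0.4092 0.2541] q [ 1.039e+00  2.520e-01 -7.500e-02 -1.000e-03 -1.247e+00 -8.990e-01] F [ 0.1 -0.1 -3.9] open 0.0354 t 25.5
[[ 0.5594 -0.0119  0.2317]
 [ 0.5585 -0.0055  0.1821]
 [ 0.5583 -0.0042  0.1722]]
```

View pics/b10.png

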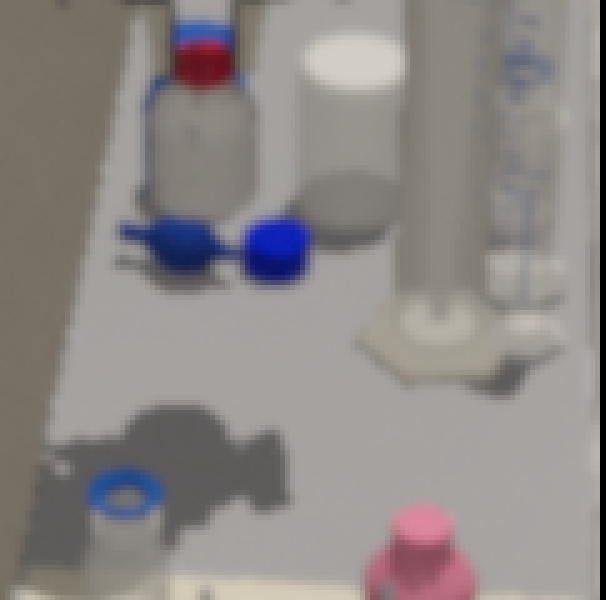

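Request:
{"name": "jog_arm", "arguments": {
  "commands": [-0.004,-0.05,-0.005,0,0,0,1,-0.009,-0.106,-0.005,0,0,0,1,-0.014,-0.162,-0.005,0,0,0,1,-0.019,-0.218,-0.005,0,0,0,1,-0.024,-0.274,-0.005,-0.03,0,0,1,-0.029,-0.33,-0.005,-0.07,0,0,1,-0.034,-0.386,-0.002,-0.11,-0.003,0,1,-0.037,-0.43,0.005,-0.132,-0.003,0,1,-0.037,-0.43,0.023,-0.132,-0.003,0,1,-0.037,-0.425,0.06,-0.132,-0.003,0,1,-0.037,-0.424,0.072,-0.132,-0.003,0,1,-0.037,-0.424,0.072,-0.132,-0.003,0,1]
}}

```text
time_s: 27.0
tcp_pos: [0.5585, -0.0051, 0.1824]
tool_rot: [-0.069, 0.995, 0.065, -0.005]
wrist_force: [0.4, -0.8, -1.3]
opening: 0.0357
```

Run:
```python
from h import *
place(.0926,.285,(.003,.0))
look('b11',dict(side=(270,200,390,350),top=(310,170,450,270)))
```

```text
rotvec [ 0.0004 -0.0013 -0.0004]
  shift [ 0.0001 -0.0005  0.0056]
  shift [ 0.0001 -0.0005  0.0086]
  rz -0.0002 or 3.1414
  tilt z [-0.0194  0.1286 -0.9915] yaw -3.0022 tcp [ 0.5585 -0.0051  0.1824] q [ 0.246  0.22  -0.235 -0.145 -1.108 -0.042] F [ 0.4 -0.8 -1.3] open 0.0357 t 27.0
[[ 0.5584 -0.0048  0.1767]
 [ 0.5583 -0.0045  0.1738]]
```

View pics/b11.png

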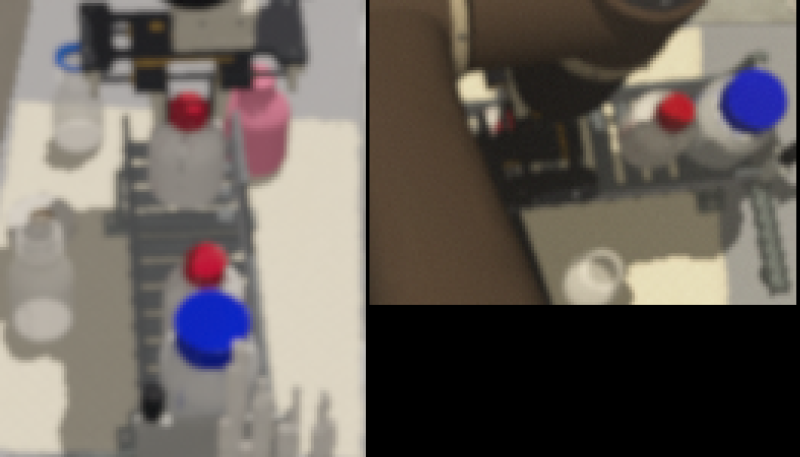

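Request:
{"name": "jog_arm", "arguments": {
  "commands": [0,0,0.003,0,0,0,1,0,0,0.006,0,0,0,1,0,0,0.0075,0,0,0,1,0,0,0.0085,0,0,0,1,0,0,0.0085,0,0,0,1]
}}

```text
time_s: 27.72
tcp_pos: [0.5591, -0.0039, 0.1752]
tool_rot: [-0.069, 0.995, 0.065, -0.004]
wrist_force: [-0.2, -0.8, -1.7]
opening: 0.0355
```

Request:
{"name": "jog_arm", "arguments": {
  "commands": [0,0,0.001,0,0,0,1,0,0,0.0015,0,0,0,1,0,0,0.0015,0,0,0,1]
}}

```text
time_s: 28.1
tcp_pos: [0.559, -0.0037, 0.1736]
tool_rot: [-0.069, 0.995, 0.065, -0.004]
wrist_force: [0.9, 0.3, -1.8]
opening: 0.0356
```

Request:
{"name": "jog_arm", "arguments": {
  "commands": [0,0,0.001,0,0,0,1,0,0,0.0015,0,0,0,1,0,0,0.0015,0,0,0,1]
}}

```text
time_s: 28.48
tcp_pos: [0.5595, -0.0038, 0.1733]
tool_rot: [-0.07, 0.995, 0.065, -0.003]
wrist_force: [-1.8, -1.2, 5.0]
opening: 0.0358
```

In contact. Ease off, release, and withdraw.

Request:
{"name": "jog_arm", "arguments": {
  "commands": [0,0,-0.001,0,0,0,1,0,0,-0.001,0,0,0,0.4,0,0,-0.001,0,0,0,0.1,0,0,-0.001,0,0,0,0,0,0,-0.025,0,0,0,0,0,0,-0.065,0,0,0,0,0,0,-0.1,0.05,0,0,0,0,0.03,-0.1,0.128,0,0,0,0,0.08,-0.1,0.128,0,0,0,0,0.13,-0.1,0.128,0,0,0,0,0.18,-0.1,0.128,0,0,0,0,0.23,-0.1,0.128,0,0,0]
}}

```text
time_s: 29.98
tcp_pos: [0.5285, 0.211, 0.3017]
tool_rot: [-0.069, 0.998, 0.002, 0.001]
wrist_force: [-0.0, -0.1, 0.9]
opening: 0.088
```

Request:
{"name": "jog_arm", "arguments": {
  "commands": [0,0,0,0,0,0,0,0,0,0,0,0,0,0,0,0,0,0,0,0,0,0,0,0,0,0,0,0,0,0,0,0,0,0,0,0,0,0,0,0,0,0,0,0,0,0,0,0,0,0,0,0,0,0,0,0]
}}

```text
time_s: 30.98
tcp_pos: [0.529, 0.2093, 0.3014]
tool_rot: [-0.069, 0.998, 0.002, 0.001]
wrist_force: [0.5, 0.6, -0.1]
opening: 0.0876
```

Run:
```python
from h import *
look('b12',dict(side=(250,130,390,370),top=(280,160,470,280)))
v=np.load('deck.npy'); rel([[.46,.3,.26]],v[2])
for n in('side','top'):
    im=cv2.imread(f'pics/{n}b12.png')[:,:,::-1].copy()
    for c in caps(im,n):
        if 150<c[2][1]<350 and c[2][0]<460: print(n,c)
# expected cap-top centres: big at y=.041+, then samples
for y,h in((.041,.125),(.041+.0762,.106),(.041+.0762+.07,.106)): print(y,[proj(n,d2w(v[:3],[0,y,h-.01]))[0].round(1) for n in('side','top')])
```

```text
shift [0.0559 0.0992 0.0416]
  rz -0.0005 or 3.141
  tilt z [ 0.0015  0.0032 -1.    ] yaw -3.0025 tcp [0.529  0.2094 0.3014] q [ 0.72   0.143 -0.107 -0.002 -1.318 -0.58 ] F [-0.   0.3 -0.6] open 0.0875 t 31.07
side ('blue', [319, 164, 12, 11, 62], [324.9, 169.8])
side ('blue', [328, 295, 23, 25, 152], [337.5, 309.9])
side ('red', [329, 260, 12, 13, 121], [334.4, 265.6])
side ('red', [332, 281, 12, 12, 122], [337.2, 286.7])
top ('blue', [428, 194, 18, 17, 242], [436.4, 202.1])
top ('red', [405, 201, 11, 11, 95], [410.2, 205.9])
top ('red', [383, 204, 11, 11, 94], [388.5, 209.0])
0.041 [array([338.2, 307.5]), array([436.7, 203.1])]
0.1172 [array([335.6, 287.5]), array([410.6, 207.4])]
0.1872 [array([333.5, 266.2]), array([388.3, 209.8])]
```

View pics/b12.png

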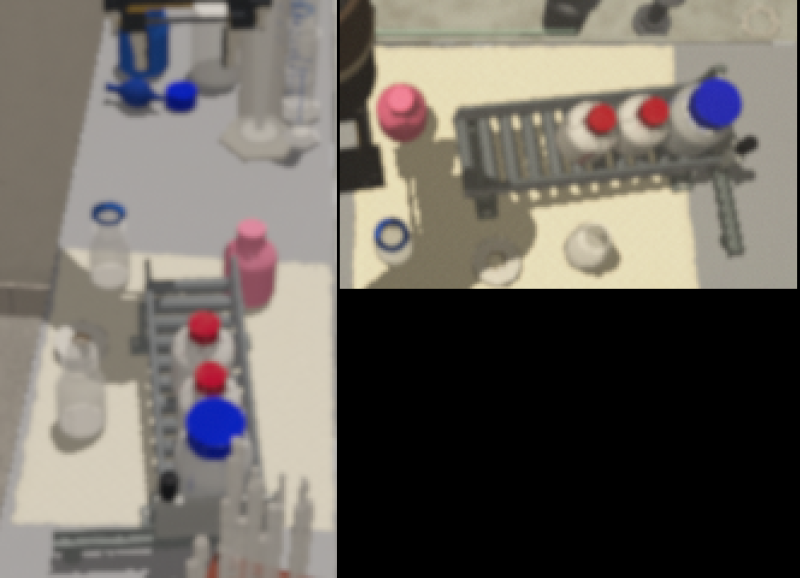

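Run:
```python
from h import *
np.set_printoptions(precision=4,suppress=True)
v=np.load('deck.npy')
X,r=tri((319.8,332.4),(448.8,220.3)); R,t=deckT(v[:3]); print(X,r,R.T@(X-t),'before',v[4:6])
out=[]
for n,(x0,y0,x1,y1) in dict(side=(305,295,365,365),top=(405,180,470,255)).items():
    im=cv2.imread(f'pics/{n}b12.png')[y0:y1,x0:x1]; out.append(cv2.resize(im,(390,450),interpolation=3))
cv2.imwrite('pics/f1.png',np.hstack(out))
```

```text
[ 0.5506 -0.2924  0.1209] [-0.2191  0.0526 -0.0734 -0.2748] [-0.0477 -0.0035  0.077 ] before [-0.1232 -0.0025]
```

View pics/f1.png

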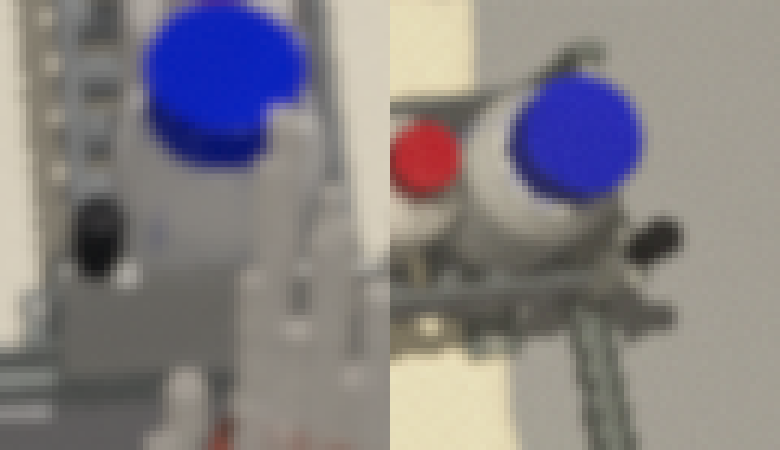

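Run:
```python
from h import *
s=manip.observe(); print(s['time_s'],s['qvel'].round(4)); print(manip.sign_off())
```

```text
31.075 [-0.0002 -0.002  -0.     -0.0003 -0.0009 -0.0006]
the job is handed in; nothing more can be done
None
```

The feeder is loaded and handed in at 31.1 s of the 72 s allowed. The stop is home, and all three bottles stand upright on the lane in the order asked.

- **Stop:** I pushed the knob along the deck's +x until the wrist force rose from about 2 N to about 10 N against the end post. The knob moved about 75 mm by triangulation. That fits a stop that started about 10 mm in, but I had no direct reading of the joint.
- **Bottles:** I set the larger blue-capped bottle down first, then the two red-capped sample bottles. Each was tilted to the slope and lowered near the load point until the rollers carried it, then released, and it ran down by itself.
- **Last check:** All three caps were within about 2.5 px of where they should be with the bottles standing in a row against the stop. The larger bottle's cap in the side view was the farthest off. Those side-view readings of the blue cap are less sure because the test tubes hide part of it.
- **Left alone:** The stoppered glass bottle and the pink look-alike show unmoved in the last pictures, and I never approached the blue look-alike. The gripper was open and clear of everything.

One early disagreement: the two cameras differed by about 5 mm on the larger bottle's position, and up to 10 mm before I refined the cap detection. I checked the alignment above the bottle before gripping, and the finger opening matched the cap.

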